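# Clear the press board and lay the drying book cover on it with the lifting spatula

### The job

Scrape the loose grey offcuts off the press board with the scraper block. Then slide the lifting spatula under the blue book cover on the drying rack, carry it smoothly to the cleared press board and lay it down gently, flat and square in the middle, without dropping it or touching it with the gripper. Leave both tools on the mat, clear of rack and board, and the other things on the bench where they are.

Things in the scene. Friction and masses are not known exactly. Their poses are not given: they have to be found in the camera images.
- rack: Low wooden drying rack, fixed, left or right of the press board. Two rails along its x, 170 mm long, 12 wide, 82 mm free between them, tops 24 mm above the mat, on two cross ties (18 mm wide, at x = -65 and +65 mm) 6 mm high: a channel under the cover from 6 to 24 mm height, open at both x ends. Origin: centre of its underside, on the mat. Its -x end faces the robot, yaw within 0.12 rad.
- press_board: Plain MDF press board, fixed, 170 (x) x 150 (y) x 18 mm thick. Origin: centre of its underside, on the mat; its top is 18 mm above. -x edge faces the robot, yaw within 0.12 rad.
- cover: Finished book cover: stiff board in dark blue bookcloth, 130 (x) x 105 (y) x 4 mm, about 60 g, lying on the two rails of the rack with its x along the rails (within 0.04 rad), centred within 8 mm along and 3 mm across. Origin: centre of its underside.
- offcut0: Loose offcut of grey board 26 x 14 x 6 mm, lying on the press board within 40 mm (in x and in y) of its middle. Origin: centre of its underside.
- offcut1: Loose offcut of grey board 22 x 18 x 6 mm, on the press board likewise. Origin: centre of its underside.
- offcut2: Loose offcut of grey board 32 x 11 x 6 mm, on the press board likewise. Origin: centre of its underside.
- offcut3: Loose offcut of grey board 24 x 16 x 6 mm, on the press board likewise. Origin: centre of its underside.
- spatula: Cranked lifting spatula, 200 g, lying on its blade on the mat, handle level in the air. Flat steel blade 120 (x) x 62 (y) x 2.5 mm, front edge at x = +60 mm, clear to carry on from there back to x = -50. Behind that a neck rises to a wooden handle, x = -76 to -181 mm, 20 mm wide (y), z = 33 to 55 mm. Centre of mass near x = -28 mm. Origin: underside of the middle of the blade.
- spatula_grip (a point): Where to grip the spatula: on the handle's axis near the neck, at (-97, 0, 44) mm in the spatula's frame. Close the fingers across the handle (spatula's y).
- scraper: Scraper block, about 140 g, standing on the mat. Hard flat plastic sole 130 (x) x 26 (y) x 8 mm, above it a wooden grip 112 (x) x 22 (y) mm up to 46 mm height. Pushes with its long side, along its y. Origin: centre of the sole's underside.
- scraper_grip (a point): Where to grip the scraper: on its middle, 30 mm above the underside of the sole. Close the fingers across it (its y).
- rail_weight: Bystander: steel rail section used as a weight, 80 x 90 x 96 mm, 2.6 kg, right of the work. Origin: centre of its underside.
- glue_tub: Bystander: closed white glue tub, 86 mm in diameter, 105 mm high, left of the work. Origin: centre of its underside.
- hammer: Bystander: hammer about 260 mm long lying on the mat at the left. Origin: on its underside.
Mind the look-alikes: they are no part of the job. Leave any turquoise or yellow look-alike of the press_board alone.

How it is judged:
On the way, in this order (a step that is already met when the one before it is completed fails the run):
1. the scraper block pushes at the offcuts ((contact force between scraper and offcut0 above 0.03 N or contact force between scraper and offcut1 above 0.03 N or contact force between scraper and offcut2 above 0.03 N or contact force between scraper and offcut3 above 0.03 N)).
2. all four offcuts are off the press board (height (world z) of each of offcut0, offcut1, offcut2, offcut3 below 0.0165 m), for 0.2 s.
3. the cover rests on the spatula blade, lifted at least 12 mm clear of the rack (contact force between spatula and cover above 0.2 N and contact force between cover and rack below 0.02 N and z of cover in the frame of rack above 0.036 m and angle between cover's own z axis and vertical below 0.35 rad), for 0.3 s.
At the end, for the whole second after the job is handed in: Cover flat and at rest on the press board, middle within 20 mm of the board's, within 0.17 rad of square (either way round), clear of both tools; all offcuts off the board; spatula and scraper at rest on the mat (origin below 35 mm), touching neither rack nor board (all of step 2 and horizontal distance between cover and press_board below 0.02 m and z of cover in the frame of press_board between 0.015 and 0.021 m and angle between cover's own z axis and vertical below 0.04 rad and angle between the x axis of cover and the x axis of press_board, either way round below 0.17 rad and linear speed of cover below 0.01 m/s and contact force between each of spatula, scraper and cover below 0.02 N and height (world z) of each of spatula, scraper below 0.035 m and linear speed of each of spatula, scraper below 0.02 m/s and contact force between each of spatula, scraper and press_board below 0.02 N and contact force between each of spatula, scraper and rack below 0.02 N).
It fails at once if the gripper or arm touches the cover (contact force between any of the fingers, the arm and cover above 0.3 N).
It fails at once if the offcuts are moved by the gripper instead of the scraper (contact force between the fingers and offcut0 above 0.5 N or contact force between the fingers and offcut1 above 0.5 N or contact force between the fingers and offcut2 above 0.5 N or contact force between the fingers and offcut3 above 0.5 N).
It fails at once if the cover is dropped or flung (it moves faster than 0.7 m/s) (linear speed of cover above 0.7 m/s).
It fails at once if the cover falls on the mat (height (world z) of cover below 0.012 m).
It fails at once if another thing on the bench is pushed more than 20 mm (distance of any of rail_weight, glue_tub, hammer from where it was at the start of the episode above 0.02 m).
It also fails if it takes over 67 s, if anything falls off the work surface, if the arm or the gripper's body presses on something with over 40 N, if the wrist force passes 120 N, or if a joint passes its speed limit or range.

### The arm

A 7-joint arm with a two-finger parallel gripper is mounted at the origin on the work surface. World frame = base frame: x ahead of the robot, y to its left, z up, the work surface at z = 0. Lengths are in m, angles in rad, forces in N, time in s.
With the tool pointing down it reaches from about 0.425 to 0.875 m from the base axis. Payload 4.7 kg.
Tool frame: the origin (TCP) lies at the very end of the fingers, on their centre line; the grasp point (between the pads) lies 19 mm behind it; z points along the fingers, y is the line along which they close (so a half turn about z gives the same grasp; the last joint's range is limited). The gripper opens to 87 mm and grips with 3 to 60 N. Pads are 19 mm wide; open, the fingers measure 117 mm over their backs; the gripper's body (75 mm by 190 mm) begins 51 mm behind the grasp point.
Start: joints at [-1.096, 0.321, -0.07, 1.45, 0.023, 1.371, -0.057], TCP at [0.289, 0.582, 0.223] pointing down, gripper open.
Joint ranges: [-2.86, 2.86], [-0.3, 2.09], [-1.38, 1.24], [0.06, 2.45], [-1.56, 4.7], [0.09, 2.05], [-2.69, 2.69]. Speed limits (rad/s): [2.57, 2.57, 3.14, 3.14, 3.14, 3.14, 3.14].

### API

Orientations are given as a rotation vector (axis times angle).
In Python, from bench import ctrl, vision gives the robot as it stands.
- The arm moves only by the tool jog_arm, never from a script. Its argument "increments" is a list of rows, each an object of numbers: "tx", "ty", "tz": the shift along the tool's x, y, z in mm; "wx", "wy", "wz": the turn, a rotation vector about the tool's x, y, z in rad; "gripper": the opening, from 0 (shut) to 1 (fully open). In form: [{"tx": .., "ty": .., "tz": .., "wx": .., "wy": .., "wz": .., "gripper": ..}, ...]. A call has exactly 5 rows; each row is the pose to reach, as a shift and turn from the pose commanded when the call began, along the tool's axes at that moment; what a row does not reach only later rows make up. A row lasts 1/12 s, in which the tool goes at most 41.7 mm and 7.16 degrees, less where a joint would pass 70% of its speed; a pose out of reach is approached as far as the arm can. A call with a gripper value outside its range is refused whole. The fingers move at their own pace and stop on an object; "grip_force" is the grip in N (left out, the last holds). Time passes only in rows, so rows that repeat a pose let the fingers close, or fill a call up. It gives the time, the measured TCP pose, the force, the opening and the grip force at its end, in the units of the state.
- ctrl.get_state(): the state, without advancing time (a new reading comes with each control period).
- vision.get_image(name): name is "side" or "top"; returns a dict with "color" (400x640x3 uint8, blue, green, red), "fx", "fy", "cx", "cy" (pixels), "k1" (the pictures are not rectified: a ray, as slopes to the right and down, at radius r is drawn at 1 + k1 r^2 times it, then the intrinsics apply), "extrinsics" (4x4, takes a point from world to camera coordinates). Camera axes: x right, y down, z forward; pixel columns grow to the right and rows downward; lengths in m; the calibration is good to about 2 mm. A picture is of the moment at which its call begins. There is no depth.
- ctrl.close_job(): hands the job in; it is judged then, once.
Trained networks look in the newest picture that a camera, given by its name, has taken for a name from the list of things; names that differ only in an ending like _2 or _b are one class to them, and where a whole thing is asked for, a point or a joint stands for the part that bears it (a point fixed in the world has none). Each returns a list of dicts, best first, with "conf" (0 to 1); they miss things now and then, are a little off and sometimes report something else, mostly with a low value. They report only what shows in the picture. A call takes as long as a camera call. They do not tell look-alikes from the thing itself.
- vision.spot_in(camera, thing): "bbox" ([left, top, right, bottom] in pixels, round what is visible of it).
The state is a dict: "time": time; "joint_positions": joint angles; "qd": joint speeds; "joint_torque": joint torques, N m; "position": TCP position; "tool_rot": TCP orientation; "ft_force": force on the tool from outside, world axes, zero at the start; "torque": the same for the moment, N m; "grip_width": opening from 0.0 (shut) to 1.0 (fully open); "grip_force": force on a finger pad.
Only numpy, scipy, OpenCV 4.12 (cv2) and the standard library are available. Lean on these libraries where they do the work, as an engineer would, in place of code of your own. Each camera call takes 0.05 s, during which the arm holds its last target. There are 200 camera calls.

## Working session

There is one attempt and no reset: what is moved stays moved. The work goes in short steps, Python scripts to look and compute and a tool call to move; the robot and the scene stay as the last step left them, time stands still between calls to the robot, and variables do not carry over. Pictures are saved under pics/ and viewed, at most 10 in all, crops included, and the job is handed in when it is done.

Besides the shell and the picture viewer there is one more tool, called after ">>>" by a JSON object that holds its "method" and its "body". jog_arm: Moves the arm, as the interface text tells. Its arguments: {"type":"object","properties":{"increments":{"type":"array"},"grip_force":{"type":"number"}},"required":["increments"]}

```bash
mkdir -p pics; ls
cat > h.py <<'E'
import numpy as np, cv2
from bench import ctrl, vision
def cam(n):
    d=vision.get_image(n); return d
def und(d,u,v):
    x=(u-d["cx"])/d["fx"]; y=(v-d["cy"])/d["fy"]
    rd=np.hypot(x,y); r=rd
    for _ in range(30): r=rd/(1+d["k1"]*r*r)
    s=r/rd if rd>0 else 1
    return np.array([x*s,y*s,1.])
def world(d,u,v,z):
    E=np.array(d["extrinsics"]); R=E[:3,:3]; t=E[:3,3]
    c=-R.T@t; w=R.T@und(d,u,v)
    return c+w*(z-c[2])/w[2]
def proj(d,p):
    E=np.array(d["extrinsics"]); q=E[:3,:3]@np.array(p)+E[:3,3]
    x,y=q[0]/q[2],q[1]/q[2]; f=1+d["k1"]*(x*x+y*y)
    return d["fx"]*x*f+d["cx"], d["fy"]*y*f+d["cy"]
E
python3 - <<'E'
from h import *
print(ctrl.get_state())
for n in("top","side"):
    d=cam(n); cv2.imwrite(f"pics/{n}0.png",d["color"])
    E=np.array(d["extrinsics"]); print(n,d["fx"],d["k1"],-E[:3,:3].T@E[:3,3],E[:3,:3].round(3).tolist())
    for t in "rack press_board cover offcut0 spatula spatula_grip scraper scraper_grip rail_weight glue_tub hammer".split():
        for r in vision.spot_in(n,t)[:4]:
            print(t,np.round(r["bbox"]).astype(int).tolist(),round(r["conf"],2))
E
```

```text
pics
{'time': 0.0, 'joint_positions': array([-1.09588363,  0.32179958, -0.0701138 ,  1.45168094,  0.02258237,
        1.37080289, -0.05688096]), 'qd': array([ 0.00164619,  0.00087669,  0.0007568 ,  0.00150404, -0.00013196,
       -0.00205916,  0.00154135]), 'joint_torque': array([-1.33203953e-04, -4.91287780e+01, -4.03677206e-01, -3.12541258e+01,
       -6.38577249e-02,  4.34627803e-02,  1.73637741e-04]), 'position': array([0.28881365, 0.58168637, 0.22147397]), 'tool_rot': array([-7.17259297e-01, -3.05824342e+00,  2.93466489e-03]), 'ft_force': array([0.20177564, 0.19500932, 0.3867664 ]), 'torque': array([-0.00919627,  0.01779563, -0.0056106 ]), 'grip_force': 0.0, 'grip_width': 1.001198560079133}
top 403.1306006343355 -0.0578093351898353 [0.42290978 0.01016212 1.07171433] [[0.006, -1.0, -0.005], [-0.998, -0.006, -0.066], [0.066, 0.005, -0.998]]
rack [363, 104, 411, 171] 0.65
press_board [197, 236, 273, 315] 0.78
press_board [387, 251, 448, 319] 0.7
press_board [238, 104, 299, 172] 0.59
press_board [159, 112, 207, 156] 0.44
cover [368, 115, 409, 166] 0.77
offcut0 [276, 123, 283, 132] 0
[... 175 characters left out ...]
16] 0.69
rail_weight [466, 105, 514, 146] 0.91
glue_tub [160, 110, 206, 154] 0.71
hammer [153, 184, 188, 286] 0.56
side 433.6186264953675 -0.10937797675616312 [ 0.33385115 -0.82539592  1.07271202] [[0.982, -0.19, -0.012], [-0.154, -0.76, -0.631], [0.111, 0.621, -0.776]]
rack [358, 224, 426, 267] 0.7
press_board [228, 264, 294, 316] 0.85
press_board [229, 147, 279, 181] 0.76
press_board [334, 148, 395, 186] 0.65
cover [364, 222, 415, 256] 0.79
spatula_grip [298, 198, 327, 250] 0.8
scraper [333, 292, 379, 309] 0.75
scraper_grip [335, 289, 383, 310] 0.66
rail_weight [411, 291, 448, 341] 0.76
rail_weight [362, 222, 412, 260] 0.65
glue_tub [340, 99, 364, 135] 0.61
hammer [243, 112, 317, 134] 0.62
```

Run:
```python
import cv2
a=cv2.imread("pics/top0.png"); cv2.imwrite("pics/top0c.png",cv2.resize(a[90:330,140:540],None,fx=2,fy=2,interpolation=cv2.INTER_CUBIC))
cv2.imwrite("pics/top0d.png",cv2.resize(a[95:245,225:465],(800,500),interpolation=cv2.INTER_CUBIC))
```

```text
(no output)
```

View pics/top0c.png

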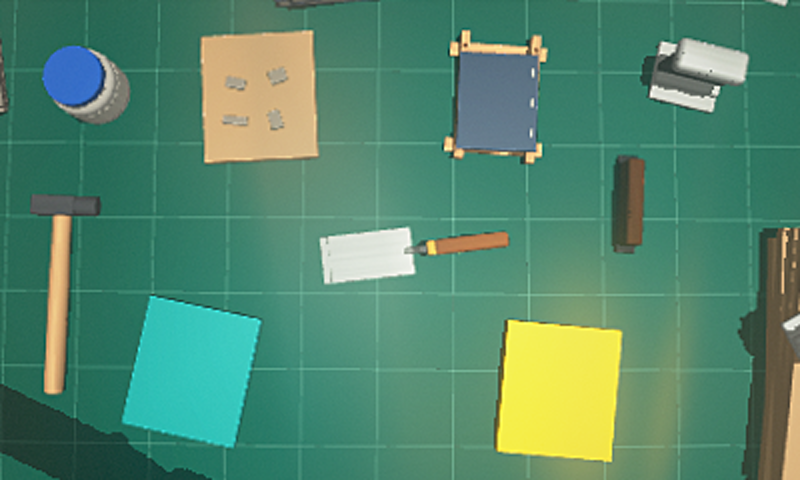

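View pics/top0d.png

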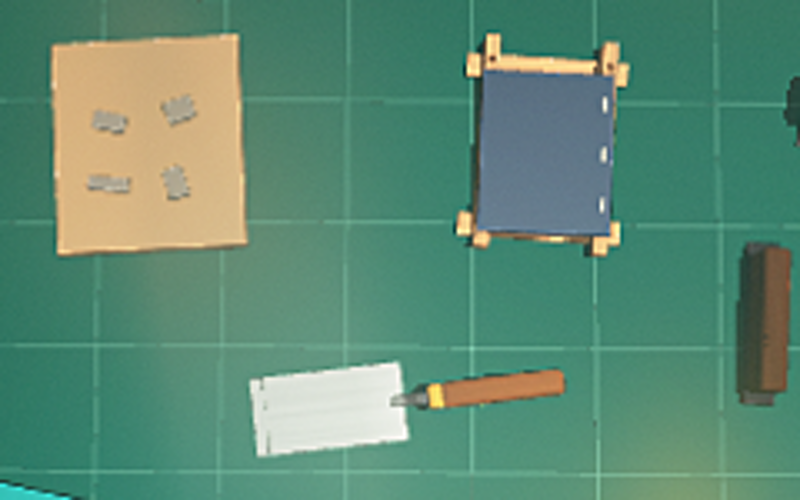

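Crop: press board (MDF) at d-crop (150,145) with four offcuts near its centre; rack with cover at (545,150); spatula with blade left at (330,410), handle right to (563,382); scraper upright at (765,325), rail weight right, turquoise and yellow look-alikes below. I'll segment for accurate poses.

```bash
cat >> h.py <<'E'
def rect(d,m,roi,z):
    "min-area rect in world of mask within roi [l,t,r,b] at height z"
    k=np.zeros_like(m); l,t,r,b=roi; k[t:b,l:r]=m[t:b,l:r]
    cs,_=cv2.findContours(k,cv2.RETR_EXTERNAL,cv2.CHAIN_APPROX_NONE)
    c=max(cs,key=cv2.contourArea)[:,0,:]
    P=np.array([world(d,u,v,z)[:2] for u,v in c])*1000
    (cx,cy),(w,h),a=cv2.minAreaRect(P.astype(np.float32))
    return np.round([cx,cy,w,h,a],1)
def hsv(d): return cv2.cvtColor(d["color"],cv2.COLOR_BGR2HSV)
E
python3 - <<'E'
from h import *
d=cam("top"); H=hsv(d); 
for n,(u,v) in dict(board=(245,160),cover=(385,140),blade=(320,220),handle=(375,212),scr=(456,190),mat=(330,180),off=(258,132),sole=(452,168),rail=(406,115)).items(): print(n,H[v,u])
g=lambda lo,hi: cv2.inRange(H,np.array(lo),np.array(hi))
print("board",rect(d,g([5,60,120],[25,200,255]),[232,98,305,178],.018))
print("cover",rect(d,g([100,60,40],[125,255,200]),[355,100,415,175],.028))
print("blade",rect(d,g([0,0,150],[180,45,255]),[295,195,350,240],.0025))
print("handle",rect(d,g([0,80,60],[20,255,255]),[352,200,400,225],.055))
print("scr",rect(d,g([0,60,30],[25,255,200]),[440,160,470,222],.046))
for c in [(393,107),(370,107),(363,165),(368,167),(408,164),(404,169)]: pass
for n,uv in dict(r1=(107,121),r2=(178,109),r3=(109,183),r4=(176,182),railTL=(493,40),railTR=(611,48),railBL=(481,240),railBR=(600,250)).items():
    print(n,(world(d,225+uv[0]/3.333,95+uv[1]/3.333,.024)*1000).round(1))
for n,c in dict(scr=[.0,0,0]).items(): pass
s=ctrl.get_state(); from scipy.spatial.transform import Rotation as R
print(s["position"],R.from_rotvec(s["tool_rot"]).as_matrix().round(3))
print([ (t,[(world(d,(b[0]+b[2])/2,(b[1]+b[3])/2,z)*1000).round() for b in [vision.spot_in("top",t)[0]["bbox"]]]) for t,z in (("rail_weight",.05),("glue_tub",.05),("hammer",.01))])
E
```

```text
board [ 18 101 219]
cover [105  73 137]
blade [ 50  10 231]
handle [ 13 143 193]
scr [ 14 112 114]
mat [ 78  99 142]
off [ 19  44 174]
sole [79 26 78]
rail [ 22 101 255]
board [651.  159.2 171.8 151.    3.2]
cover [ 644.  -155.7  103.7  128.1   88. ]
blade [441.3  13.8  62.2 121.    6.9]
handle [ 456.6 -112.    18.7  102.2    6.6]
scr [ 512.5 -329.4   19.8  108.9   87.1]
r1 [667.1 190.2  24. ]
r2 [676.9 133.9  24. ]
r3 [617.3 187.6  24. ]
r4 [618.3 134.6  24. ]
railTL [ 734.1 -116.1   24. ]
railTR [ 728.4 -210.2   24. ]
railBL [ 573.5 -105.9   24. ]
railBR [ 566.2 -199.6   24. ]
[0.28908373 0.58220687 0.22259533] [[-0.896  0.445  0.   ]
 [ 0.445  0.896  0.   ]
 [-0.     0.    -1.   ]]
[('rail_weight', [array([ 683., -414.,   50.])]), ('glue_tub', [array([654., 378.,  50.])]), ('hammer', [array([655., 158.,  10.])])]
```

```bash
cat > plan.py <<'E'
import sys,numpy as np
# waypoints: x y z(mm) a(deg, tool-y heading); prints per-call tool-frame increments (vertical tool)
def plan(W,step=195.,turn=33.):
    for p,q in zip(W,W[1:]):
        p,q=np.array(p,float),np.array(q,float); n=int(max(np.ceil(np.linalg.norm((q-p)[:3])/step),np.ceil(abs(q[3]-p[3])/turn),1))
        for i in range(n):
            s=p+(q-p)*i/n; d=(q-p)/n; a=np.radians(s[3])
            print("tx %.1f ty %.1f tz %.1f wz %.3f"%(-np.sin(a)*d[0]+np.cos(a)*d[1],np.cos(a)*d[0]+np.sin(a)*d[1],-d[2],-np.radians(d[3])))
        print("->",q)
def here():
    from bench import ctrl
    from scipy.spatial.transform import Rotation as R
    s=ctrl.get_state(); M=R.from_rotvec(s["tool_rot"]).as_matrix()
    print("at",(s["position"]*1000).round(1),"a",np.degrees(np.arctan2(M[1,1],M[0,1])).round(2),"zax",M[:,2].round(4),"t",s["time"],"F",np.round(s["ft_force"],1),"grip",s["grip_width"],s["grip_force"])
    return [*(s["position"]*1000),np.degrees(np.arctan2(M[1,1],M[0,1]))]
E
python3 -c "
from plan import *
h=here()
plan([h,(500,100,200,70),(512.5,-329.4,110,87.1)])"
```

```text
at [289.1 582.2 222.6] a 63.6 zax [ 1.e-04  1.e-04 -1.e+00] t 1.4 F [ 0.4 -0.1 -1.2] grip 0.9991761097771829 0.0
tx -134.5 ty -112.7 tz 7.5 wz -0.037
tx -130.2 ty -117.6 tz 7.5 wz -0.037
tx -125.7 ty -122.4 tz 7.5 wz -0.037
-> [500. 100. 200.  70.]
tx -52.9 ty -133.1 tz 30.0 wz -0.099
tx -39.4 ty -137.7 tz 30.0 wz -0.099
tx -25.5 ty -140.9 tz 30.0 wz -0.099
-> [ 512.5 -329.4  110.    87.1]
```

>>> {"method": "jog_arm", "body": {"increments": [{"tx":-27,"ty":-22.5,"tz":1.5,"wz":-0.007,"gripper":1},{"tx":-54,"ty":-45,"tz":3,"wz":-0.015,"gripper":1},{"tx":-81,"ty":-67.5,"tz":4.5,"wz":-0.022,"gripper":1},{"tx":-108,"ty":-90,"tz":6,"wz":-0.03,"gripper":1},{"tx":-134.5,"ty":-112.7,"tz":7.5,"wz":-0.037,"gripper":1}], "grip_force": 40}}

```text
validation failed for argument at $.in...
```

>>> {"method": "jog_arm", "body": {"increments": [{"tx":-26,"ty":-23.5,"tz":1.5,"wz":-0.007,"gripper":1},{"tx":-52,"ty":-47,"tz":3,"wz":-0.015,"gripper":1},{"tx":-78,"ty":-70.5,"tz":4.5,"wz":-0.022,"gripper":1},{"tx":-104,"ty":-94,"tz":6,"wz":-0.03,"gripper":1},{"tx":-130.2,"ty":-117.6,"tz":7.5,"wz":-0.037,"gripper":1}]}}

```text
validation failed for argument at $.in...
```

>>> {"method": "jog_arm", "body": {"increments": [{"tx":-25,"ty":-24.5,"tz":1.5,"wz":-0.007,"gripper":1},{"tx":-50,"ty":-49,"tz":3,"wz":-0.015,"gripper":1},{"tx":-75,"ty":-73.5,"tz":4.5,"wz":-0.022,"gripper":1},{"tx":-100,"ty":-98,"tz":6,"wz":-0.03,"gripper":1},{"tx":-125.7,"ty":-122.4,"tz":7.5,"wz":-0.037,"gripper":1}]}}

```text
validation failed for argument at $.in...
```

>>> {"method": "jog_arm", "body": {"increments": [{"tx":-10.6,"ty":-26.6,"tz":6,"wz":-0.02,"gripper":1},{"tx":-21.2,"ty":-53.2,"tz":12,"wz":-0.04,"gripper":1},{"tx":-31.8,"ty":-79.8,"tz":18,"wz":-0.06,"gripper":1},{"tx":-42.4,"ty":-106.4,"tz":24,"wz":-0.08,"gripper":1},{"tx":-52.9,"ty":-133.1,"tz":30,"wz":-0.099,"gripper":1}]}}

```text
validation failed for argument at $.in...
```

>>> {"method": "jog_arm", "body": {"increments": [{"tx":-7.9,"ty":-27.6,"tz":6,"wz":-0.02,"gripper":1},{"tx":-15.8,"ty":-55.2,"tz":12,"wz":-0.04,"gripper":1},{"tx":-23.6,"ty":-82.6,"tz":18,"wz":-0.06,"gripper":1},{"tx":-31.5,"ty":-110,"tz":24,"wz":-0.08,"gripper":1},{"tx":-39.4,"ty":-137.7,"tz":30,"wz":-0.099,"gripper":1}]}}

```text
validation failed for argument at $.in...
```

>>> {"method": "jog_arm", "body": {"increments": [{"tx":-5.1,"ty":-28.2,"tz":6,"wz":-0.02,"gripper":1},{"tx":-10.2,"ty":-56.4,"tz":12,"wz":-0.04,"gripper":1},{"tx":-15.3,"ty":-84.6,"tz":18,"wz":-0.06,"gripper":1},{"tx":-20.4,"ty":-112.8,"tz":24,"wz":-0.08,"gripper":1},{"tx":-25.5,"ty":-140.9,"tz":30,"wz":-0.099,"gripper":1}]}}

```text
validation failed for argument at $.in...
```

```bash
python3 -c "
from plan import *
h=here()
plan([h,(512.5,-329.4,12,87.1)])"
```

```text
at [289.1 582.2 222.6] a 63.6 zax [ 1.e-04  1.e-04 -1.e+00] t 1.4 F [ 0.4 -0.1 -1.2] grip 0.9991761097771829 0.0
tx -121.1 ty -143.4 tz 42.1 wz -0.082
tx -108.9 ty -152.9 tz 42.1 wz -0.082
tx -96.0 ty -161.3 tz 42.1 wz -0.082
tx -82.5 ty -168.6 tz 42.1 wz -0.082
tx -68.4 ty -174.8 tz 42.1 wz -0.082
-> [ 512.5 -329.4   12.    87.1]
```

>>> {"method": "jog_arm", "body": {"increments": [{"tx":-27,"ty":-22.5,"tz":1.5,"wx":0,"wy":0,"wz":-0.007,"gripper":1},{"tx":-54,"ty":-45,"tz":3,"wx":0,"wy":0,"wz":-0.015,"gripper":1},{"tx":-81,"ty":-67.5,"tz":4.5,"wx":0,"wy":0,"wz":-0.022,"gripper":1},{"tx":-108,"ty":-90,"tz":6,"wx":0,"wy":0,"wz":-0.03,"gripper":1},{"tx":-134.5,"ty":-112.7,"tz":7.5,"wx":0,"wy":0,"wz":-0.037,"gripper":1}], "grip_force": 40}}

```text
time: 1.82
position: [0.36, 0.4199, 0.2151]
tool_rot: [0.66, 3.071, 0.001]
ft_force: [1.0, -0.2, 0.1]
grip_width: 0.999
grip_force: 0.0
```

>>> {"method": "jog_arm", "body": {"increments": [{"tx":-26,"ty":-23.5,"tz":1.5,"wx":0,"wy":0,"wz":-0.007,"gripper":1},{"tx":-52,"ty":-47,"tz":3,"wx":0,"wy":0,"wz":-0.015,"gripper":1},{"tx":-78,"ty":-70.5,"tz":4.5,"wx":0,"wy":0,"wz":-0.022,"gripper":1},{"tx":-104,"ty":-94,"tz":6,"wx":0,"wy":0,"wz":-0.03,"gripper":1},{"tx":-130.2,"ty":-117.6,"tz":7.5,"wx":0,"wy":0,"wz":-0.037,"gripper":1}]}}

```text
time: 2.23
position: [0.4302, 0.2591, 0.2078]
tool_rot: [0.603, 3.083, 0.001]
ft_force: [-0.5, 0.2, -0.7]
grip_width: 1.001
grip_force: 0.0
```

>>> {"method": "jog_arm", "body": {"increments": [{"tx":-25,"ty":-24.5,"tz":1.5,"wx":0,"wy":0,"wz":-0.007,"gripper":1},{"tx":-50,"ty":-49,"tz":3,"wx":0,"wy":0,"wz":-0.015,"gripper":1},{"tx":-75,"ty":-73.5,"tz":4.5,"wx":0,"wy":0,"wz":-0.022,"gripper":1},{"tx":-100,"ty":-98,"tz":6,"wx":0,"wy":0,"wz":-0.03,"gripper":1},{"tx":-125.7,"ty":-122.4,"tz":7.5,"wx":0,"wy":0,"wz":-0.037,"gripper":1}]}}

```text
time: 2.65
position: [0.5004, 0.0984, 0.2004]
tool_rot: [0.546, 3.093, 0.001]
ft_force: [0.1, 0.7, -0.1]
grip_width: 0.999
grip_force: 0.0
```

>>> {"method": "jog_arm", "body": {"increments": [{"tx":-10.6,"ty":-26.6,"tz":6,"wx":0,"wy":0,"wz":-0.02,"gripper":1},{"tx":-21.2,"ty":-53.2,"tz":12,"wx":0,"wy":0,"wz":-0.04,"gripper":1},{"tx":-31.8,"ty":-79.8,"tz":18,"wx":0,"wy":0,"wz":-0.06,"gripper":1},{"tx":-42.4,"ty":-106.4,"tz":24,"wx":0,"wy":0,"wz":-0.08,"gripper":1},{"tx":-52.9,"ty":-133.1,"tz":30,"wx":0,"wy":0,"wz":-0.099,"gripper":1}]}}

```text
time: 3.07
position: [0.5041, -0.0446, 0.1701]
tool_rot: [0.391, 3.116, 0.001]
ft_force: [0.6, 0.1, -1.0]
grip_width: 0.996
grip_force: 0.0
```

>>> {"method": "jog_arm", "body": {"increments": [{"tx":-7.9,"ty":-27.6,"tz":6,"wx":0,"wy":0,"wz":-0.02,"gripper":1},{"tx":-15.8,"ty":-55.2,"tz":12,"wx":0,"wy":0,"wz":-0.04,"gripper":1},{"tx":-23.6,"ty":-82.6,"tz":18,"wx":0,"wy":0,"wz":-0.06,"gripper":1},{"tx":-31.5,"ty":-110,"tz":24,"wx":0,"wy":0,"wz":-0.08,"gripper":1},{"tx":-39.4,"ty":-137.7,"tz":30,"wx":0,"wy":0,"wz":-0.099,"gripper":1}]}}

```text
time: 3.48
position: [0.5081, -0.1876, 0.1401]
tool_rot: [0.236, 3.132, 0.0]
ft_force: [-0.3, -1.1, -0.4]
grip_width: 1.004
grip_force: 0.0
```

>>> {"method": "jog_arm", "body": {"increments": [{"tx":-5.1,"ty":-28.2,"tz":6,"wx":0,"wy":0,"wz":-0.02,"gripper":1},{"tx":-10.2,"ty":-56.4,"tz":12,"wx":0,"wy":0,"wz":-0.04,"gripper":1},{"tx":-15.3,"ty":-84.6,"tz":18,"wx":0,"wy":0,"wz":-0.06,"gripper":1},{"tx":-20.4,"ty":-112.8,"tz":24,"wx":0,"wy":0,"wz":-0.08,"gripper":1},{"tx":-25.5,"ty":-140.9,"tz":30,"wx":0,"wy":0,"wz":-0.099,"gripper":1}]}}

```text
time: 3.9
position: [0.5121, -0.3307, 0.1099]
tool_rot: [0.081, 3.14, 0.0]
ft_force: [0.5, 0.2, -0.4]
grip_width: 0.997
grip_force: 0.0
```

```bash
python3 -c "
from plan import *
h=here()
plan([h,(512.5,-329.4,12,87.1)])"
```

```text
at [ 512.1 -330.7  109.9] a 87.06 zax [ 5.e-04  1.e-04 -1.e+00] t 3.9 F [ 0.5  0.2 -0.4] grip 0.9973671439199245 0.0
tx -0.3 ty 1.3 tz 97.9 wz -0.001
-> [ 512.5 -329.4   12.    87.1]
```

>>> {"method": "jog_arm", "body": {"increments": [{"tx":-0.1,"ty":0.5,"tz":30,"wx":0,"wy":0,"wz":0,"gripper":1},{"tx":-0.3,"ty":1.3,"tz":60,"wx":0,"wy":0,"wz":0,"gripper":1},{"tx":-0.3,"ty":1.3,"tz":82,"wx":0,"wy":0,"wz":0,"gripper":1},{"tx":-0.3,"ty":1.3,"tz":94,"wx":0,"wy":0,"wz":0,"gripper":1},{"tx":-0.3,"ty":1.3,"tz":97.5,"wx":0,"wy":0,"wz":0,"gripper":1}]}}

```text
time: 4.32
position: [0.511, -0.3272, 0.0102]
tool_rot: [-0.082, -3.137, -0.003]
ft_force: [-0.6, 0.6, 0.1]
grip_width: 0.995
grip_force: 0.0
```

>>> {"method": "jog_arm", "body": {"increments": [{"tx":0,"ty":0,"tz":0,"wx":0,"wy":0,"wz":0,"gripper":0},{"tx":0,"ty":0,"tz":0,"wx":0,"wy":0,"wz":0,"gripper":0},{"tx":0,"ty":0,"tz":0,"wx":0,"wy":0,"wz":0,"gripper":0},{"tx":0,"ty":0,"tz":0,"wx":0,"wy":0,"wz":0,"gripper":0},{"tx":0,"ty":0,"tz":0,"wx":0,"wy":0,"wz":0,"gripper":0}], "grip_force": 40}}

```text
time: 4.73
position: [0.5132, -0.3286, 0.0138]
tool_rot: [0.083, 3.138, -0.001]
ft_force: [0.8, 0.5, 0.1]
grip_width: 0.703
grip_force: 0.0
```

>>> {"method": "jog_arm", "body": {"increments": [{"tx":0,"ty":0,"tz":0,"wx":0,"wy":0,"wz":0,"gripper":0},{"tx":0,"ty":0,"tz":0,"wx":0,"wy":0,"wz":0,"gripper":0},{"tx":0,"ty":0,"tz":-1,"wx":0,"wy":0,"wz":0,"gripper":0},{"tx":0,"ty":0,"tz":-1,"wx":0,"wy":0,"wz":0,"gripper":0},{"tx":0,"ty":0,"tz":-1,"wx":0,"wy":0,"wz":0,"gripper":0}]}}

```text
time: 5.15
position: [0.5124, -0.3282, 0.0136]
tool_rot: [0.083, 3.14, 0.0]
ft_force: [-0.3, 0.5, -0.2]
grip_width: 0.324
grip_force: 0.0
```

```bash
python3 -c "
from plan import *
h=here()
plan([h,(h[0],h[1],80,h[3]),(647.3,225,80,93.2)])"
```

```text
at [ 512.4 -328.2   13.6] a 86.98 zax [ 2.e-04  0.e+00 -1.e+00] t 5.15 F [-0.3  0.5 -0.2] grip 0.32367749934830375 0.0
tx 0.0 ty 0.0 tz -66.4 wz -0.000
-> [ 512.435412   -328.22133546   80.           86.97995981]
tx -35.2 ty 186.5 tz -0.0 wz -0.036
tx -41.9 ty 185.1 tz -0.0 wz -0.036
tx -48.6 ty 183.5 tz -0.0 wz -0.036
-> [647.3 225.   80.   93.2]
```

>>> {"method": "jog_arm", "body": {"increments": [{"tx":0,"ty":0,"tz":0,"wx":0,"wy":0,"wz":0,"gripper":0},{"tx":0,"ty":0,"tz":0,"wx":0,"wy":0,"wz":0,"gripper":0},{"tx":0,"ty":0,"tz":0,"wx":0,"wy":0,"wz":0,"gripper":0},{"tx":0,"ty":0,"tz":0,"wx":0,"wy":0,"wz":0,"gripper":0},{"tx":0,"ty":0,"tz":0,"wx":0,"wy":0,"wz":0,"gripper":0}]}}

```text
time: 5.57
position: [0.5123, -0.3285, 0.0136]
tool_rot: [0.083, 3.14, -0.0]
ft_force: [0.4, 0.3, 0.7]
grip_width: 0.247
grip_force: 40.0
```

>>> {"method": "jog_arm", "body": {"increments": [{"tx":0,"ty":0,"tz":-10,"wx":0,"wy":0,"wz":0,"gripper":0},{"tx":0,"ty":0,"tz":-25,"wx":0,"wy":0,"wz":0,"gripper":0},{"tx":0,"ty":0,"tz":-45,"wx":0,"wy":0,"wz":0,"gripper":0},{"tx":0,"ty":0,"tz":-60,"wx":0,"wy":0,"wz":0,"gripper":0},{"tx":0,"ty":0,"tz":-66.4,"wx":0,"wy":0,"wz":0,"gripper":0}]}}

```text
time: 5.98
position: [0.5134, -0.3287, 0.0826]
tool_rot: [0.083, 3.137, -0.001]
ft_force: [0.7, -0.2, -2.2]
grip_width: 0.247
grip_force: 40.0
```

Gripped at 0.247 (21.5 mm) as expected. Carry to the board.

>>> {"method": "jog_arm", "body": {"increments": [{"tx":-7,"ty":37.3,"tz":0,"wx":0,"wy":0,"wz":-0.007,"gripper":0},{"tx":-14,"ty":74.6,"tz":0,"wx":0,"wy":0,"wz":-0.014,"gripper":0},{"tx":-21,"ty":112,"tz":0,"wx":0,"wy":0,"wz":-0.021,"gripper":0},{"tx":-28,"ty":149,"tz":0,"wx":0,"wy":0,"wz":-0.028,"gripper":0},{"tx":-35.2,"ty":186.5,"tz":0,"wx":0,"wy":0,"wz":-0.036,"gripper":0}]}}

```text
time: 6.4
position: [0.557, -0.1419, 0.0798]
tool_rot: [-0.026, -3.141, -0.001]
ft_force: [1.1, -0.5, -1.7]
grip_width: 0.251
grip_force: 40.0
```

>>> {"method": "jog_arm", "body": {"increments": [{"tx":-8.4,"ty":37,"tz":0,"wx":0,"wy":0,"wz":-0.007,"gripper":0},{"tx":-16.8,"ty":74,"tz":0,"wx":0,"wy":0,"wz":-0.014,"gripper":0},{"tx":-25.1,"ty":111,"tz":0,"wx":0,"wy":0,"wz":-0.021,"gripper":0},{"tx":-33.5,"ty":148,"tz":0,"wx":0,"wy":0,"wz":-0.028,"gripper":0},{"tx":-41.9,"ty":185.1,"tz":0,"wx":0,"wy":0,"wz":-0.036,"gripper":0}]}}

```text
time: 6.82
position: [0.6019, 0.0426, 0.0798]
tool_rot: [0.031, -3.141, -0.001]
ft_force: [0.7, -0.5, -1.3]
grip_width: 0.249
grip_force: 40.0
```

>>> {"method": "jog_arm", "body": {"increments": [{"tx":-10,"ty":38,"tz":0,"wx":0,"wy":0,"wz":-0.007,"gripper":0},{"tx":-20,"ty":76,"tz":0,"wx":0,"wy":0,"wz":-0.014,"gripper":0},{"tx":-30,"ty":114,"tz":0,"wx":0,"wy":0,"wz":-0.021,"gripper":0},{"tx":-41,"ty":152,"tz":0,"wx":0,"wy":0,"wz":-0.028,"gripper":0},{"tx":-48.6,"ty":183.5,"tz":0,"wx":0,"wy":0,"wz":-0.036,"gripper":0}]}}

```text
time: 7.23
position: [0.6469, 0.2289, 0.0795]
tool_rot: [0.091, -3.139, -0.002]
ft_force: [1.0, -0.2, -2.4]
grip_width: 0.251
grip_force: 40.0
```

```bash
python3 -c "
from plan import *
from h import *
h=here()
plan([h,(647.3,225,33.5,93.2)])
d=cam('side'); a=d['color']; u,v=map(int,proj(d,(.65,.2,.02))); print(u,v)
cv2.imwrite('pics/s1.png',cv2.resize(a[max(v-70,0):v+80,u-100:u+100],(800,600),interpolation=cv2.INTER_CUBIC))"
```

```text
at [646.9 228.9  79.5] a 93.31 zax [-9.0e-04  1.2e-03 -1.0e+00] t 7.2333 F [ 1.  -0.2 -2.4] grip 0.25124079187603243 39.99948849901557
tx -0.1 ty -3.9 tz 46.0 wz 0.002
-> [647.3 225.   33.5  93.2]
360 155
```

View pics/s1.png

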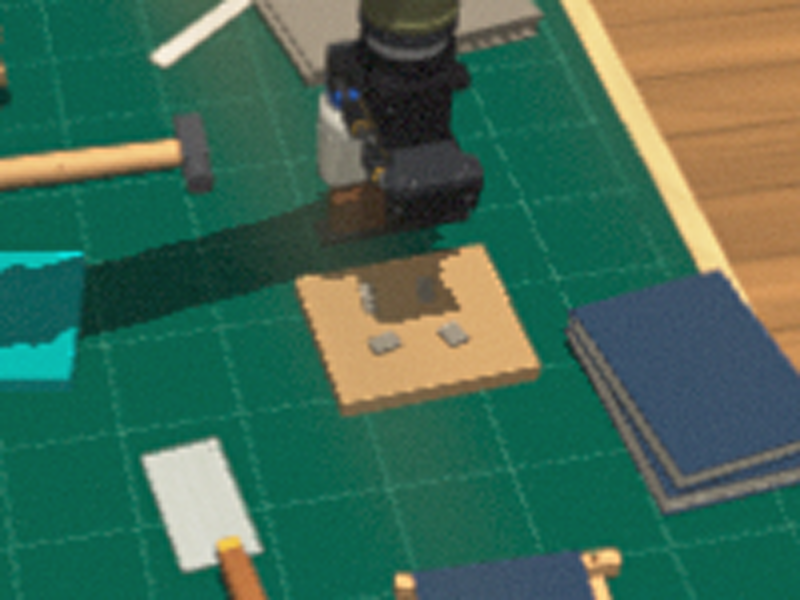

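The scraper is held level behind the board (crop ~(380,215)); two offcuts show at (385,342),(455,335), two in its shadow at (370,298),(430,290). Check clearance of the gripper body to the tub and offcut extents.

```bash
python3 -c "
from h import *
d=cam('top')
print(world(d,140+73/2,90+76/2,.105),world(d,140+103/2,90+76/2,.105))
for u in (87,92):print(world(d,225+u/3.333,95+(183 if u==87 else 122)/3.333,.024))"
```

```text
[0.65649898 0.37581084 0.105     ] [0.65641747 0.33836049 0.105     ]
[0.61727475 0.20507267 0.024     ]
[0.66626286 0.20210796 0.024     ]
```

>>> {"method": "jog_arm", "body": {"increments": [{"tx":0,"ty":-4,"tz":10,"wx":0,"wy":0,"wz":0.002,"gripper":0},{"tx":0,"ty":-4,"tz":25,"wx":0,"wy":0,"wz":0.002,"gripper":0},{"tx":0,"ty":-4,"tz":38,"wx":0,"wy":0,"wz":0.002,"gripper":0},{"tx":0,"ty":-4,"tz":44,"wx":0,"wy":0,"wz":0.002,"gripper":0},{"tx":0,"ty":-4,"tz":46.5,"wx":0,"wy":0,"wz":0.002,"gripper":0}]}}

```text
time: 7.75
position: [0.6485, 0.2199, 0.0345]
tool_rot: [-0.08, 3.139, 0.002]
ft_force: [-2.1, 1.4, 15.4]
grip_width: 0.251
grip_force: 40.0
```

>>> {"method": "jog_arm", "body": {"increments": [{"tx":0,"ty":-8,"tz":0,"wx":0,"wy":0,"wz":0,"gripper":0},{"tx":0,"ty":-18,"tz":0,"wx":0,"wy":0,"wz":0,"gripper":0},{"tx":0,"ty":-30,"tz":0,"wx":0,"wy":0,"wz":0,"gripper":0},{"tx":0,"ty":-42,"tz":0,"wx":0,"wy":0,"wz":0,"gripper":0},{"tx":0,"ty":-54,"tz":0,"wx":0,"wy":0,"wz":0,"gripper":0}]}}

```text
time: 8.17
position: [0.6519, 0.1681, 0.0356]
tool_rot: [-0.082, 3.137, 0.007]
ft_force: [0.3, 3.6, 5.3]
grip_width: 0.249
grip_force: 40.0
```

>>> {"method": "jog_arm", "body": {"increments": [{"tx":0,"ty":-12,"tz":0,"wx":0,"wy":0,"wz":0,"gripper":0},{"tx":0,"ty":-24,"tz":0,"wx":0,"wy":0,"wz":0,"gripper":0},{"tx":0,"ty":-36,"tz":0,"wx":0,"wy":0,"wz":0,"gripper":0},{"tx":0,"ty":-48,"tz":0,"wx":0,"wy":0,"wz":0,"gripper":0},{"tx":0,"ty":-60,"tz":0,"wx":0,"wy":0,"wz":0,"gripper":0}]}}

```text
time: 8.58
position: [0.6541, 0.1064, 0.0338]
tool_rot: [-0.084, 3.14, 0.001]
ft_force: [-0.3, 2.9, 3.8]
grip_width: 0.251
grip_force: 40.0
```

>>> {"method": "jog_arm", "body": {"increments": [{"tx":0,"ty":-12,"tz":0,"wx":0,"wy":0,"wz":0,"gripper":0},{"tx":0,"ty":-24,"tz":0,"wx":0,"wy":0,"wz":0,"gripper":0},{"tx":0,"ty":-36,"tz":0,"wx":0,"wy":0,"wz":0,"gripper":0},{"tx":0,"ty":-46,"tz":0,"wx":0,"wy":0,"wz":0,"gripper":0},{"tx":0,"ty":-52,"tz":0,"wx":0,"wy":0,"wz":0,"gripper":0}]}}

```text
time: 9.0
position: [0.6551, 0.051, 0.0321]
tool_rot: [0.079, -3.137, 0.004]
ft_force: [0.1, 0.0, -1.4]
grip_width: 0.253
grip_force: 40.0
```

>>> {"method": "jog_arm", "body": {"increments": [{"tx":0,"ty":0,"tz":-8,"wx":0,"wy":0,"wz":0,"gripper":0},{"tx":0,"ty":0,"tz":-20,"wx":0,"wy":0,"wz":0,"gripper":0},{"tx":0,"ty":0,"tz":-40,"wx":0,"wy":0,"wz":0,"gripper":0},{"tx":0,"ty":-10,"tz":-52,"wx":0,"wy":0,"wz":0,"gripper":0},{"tx":0,"ty":-30,"tz":-57,"wx":0,"wy":0,"wz":0,"gripper":0}]}}

```text
time: 9.42
position: [0.6598, 0.0295, 0.0938]
tool_rot: [-0.094, 3.136, 0.005]
ft_force: [-0.1, -0.2, -1.3]
grip_width: 0.25
grip_force: 40.0
```

```bash
python3 -c "
from plan import *
from h import *
h=here()
plan([h,(512.5,-330,80,87),(512.5,-330,14.2,87)])
d=cam('side'); a=d['color']; u,v=map(int,proj(d,(.65,.1,.02))); print(u,v)
cv2.imwrite('pics/s2.png',cv2.resize(a[max(v-75,0):v+75,u-100:u+100],(800,600),interpolation=cv2.INTER_CUBIC))"
```

```text
at [659.8  29.5  93.8] a 93.42 zax [ 0.0044  0.0032 -1.    ] t 9.4167 F [-0.1 -0.2 -1.3] grip 0.25039981811831624 39.98754539061338
tx 84.2 ty -175.0 tz 6.9 wz 0.056
tx 74.3 ty -179.5 tz 6.9 wz 0.056
-> [ 512.5 -330.    80.    87. ]
tx 0.0 ty 0.0 tz 65.8 wz -0.000
-> [ 512.5 -330.    14.2   87. ]
367 176
```

View pics/s2.png

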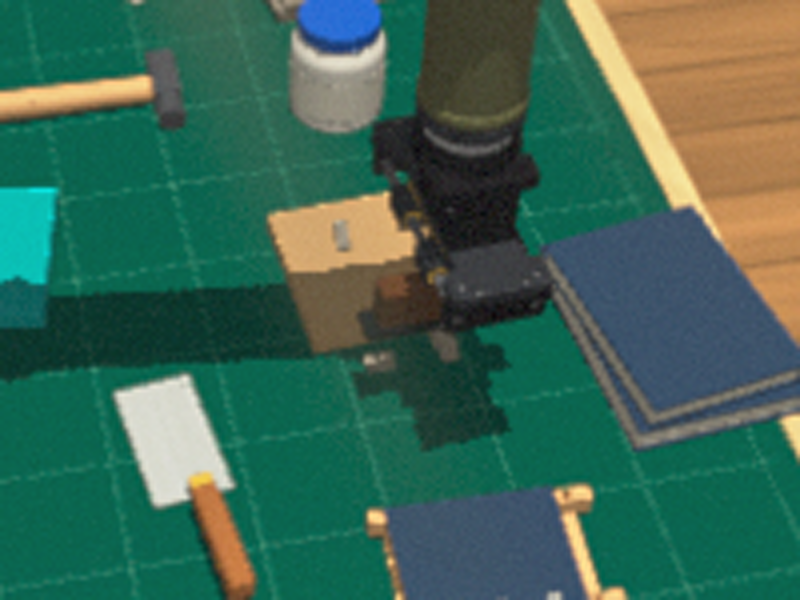

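Two offcuts lie on the mat ((378,358),(445,345)); one still sits on the board at (342,235), the fourth is perhaps hidden. Locate the remainder from both cameras.

```bash
python3 -c "
from plan import *
from h import *
here()
d=cam('side')
print(world(d,267+342/4,101+235/4,.022))
for n in ('side','top'):
  d=cam(n)
  for r in vision.spot_in(n,'offcut0'): 
    b=r['bbox']; print(n,np.round(b),round(r['conf'],2),world(d,(b[0]+b[2])/2,(b[1]+b[3])/2,.022).round(3))
  cv2.imwrite('pics/%s3.png'%n,d['color'])
a=cv2.imread('pics/top3.png')[90:200,225:385]; b=cv2.imread('pics/side3.png')[120:220,300:460]
cv2.imwrite('pics/m3.png',cv2.resize(np.vstack([cv2.resize(a,(480,330)),cv2.resize(b,(480,300))]),(457,600)))"
```

```text
at [660.1  20.2  94.4] a 92.97 zax [ 0.0055 -0.0028 -1.    ] t 9.4667 F [ 0.5 -5.9 -0.5] grip 0.2509310571420115 39.98483876232058
[0.61931614 0.18405736 0.022     ]
side [341. 100. 361. 135.] 0.46 [0.667 0.4   0.022]
top [252. 146. 263. 150.] 0.56 [0.623 0.189 0.022]
top [463. 108. 515. 146.] 0.21 [ 0.685 -0.426  0.022]
```

View pics/m3.png

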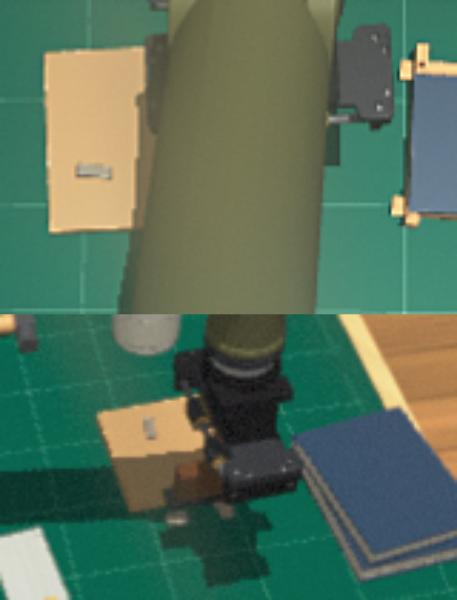

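Offcut2 (32×11) is still at (623,189); the sole came down on its end and tilted in the grip. I'll re-seat the scraper on the mat between board and rack, then sweep again.

>>> {"method": "jog_arm", "body": {"increments": [{"tx":8,"ty":-15,"tz":0,"wx":0,"wy":0,"wz":0,"gripper":0},{"tx":8,"ty":-35,"tz":0,"wx":0,"wy":0,"wz":0,"gripper":0},{"tx":8,"ty":-48,"tz":20,"wx":0,"wy":0,"wz":0,"gripper":0},{"tx":8,"ty":-52,"tz":40,"wx":0,"wy":0,"wz":0,"gripper":0},{"tx":8,"ty":-52,"tz":57,"wx":0,"wy":0,"wz":0,"gripper":0}]}}

```text
time: 10.13
position: [0.652, -0.0296, 0.0324]
tool_rot: [0.08, -3.14, 0.002]
ft_force: [-0.6, 0.3, -1.6]
grip_width: 0.248
grip_force: 40.0
```

>>> {"method": "jog_arm", "body": {"increments": [{"tx":0,"ty":0,"tz":10,"wx":0,"wy":0,"wz":0,"gripper":0},{"tx":0,"ty":0,"tz":18,"wx":0,"wy":0,"wz":0,"gripper":0},{"tx":0,"ty":0,"tz":22,"wx":0,"wy":0,"wz":0,"gripper":0},{"tx":0,"ty":0,"tz":23,"wx":0,"wy":0,"wz":0,"gripper":0.4},{"tx":0,"ty":0,"tz":23,"wx":0,"wy":0,"wz":0,"gripper":0.4}]}}

```text
time: 10.55
position: [0.6538, -0.0266, 0.0115]
tool_rot: [-0.085, 3.138, 0.0]
ft_force: [0.1, 0.3, -0.6]
grip_width: 0.33
grip_force: 0.0
```

>>> {"method": "jog_arm", "body": {"increments": [{"tx":0,"ty":0,"tz":0,"wx":0,"wy":0,"wz":0,"gripper":0.4},{"tx":0,"ty":0,"tz":0,"wx":0,"wy":0,"wz":0,"gripper":0.4},{"tx":0,"ty":0,"tz":0,"wx":0,"wy":0,"wz":0,"gripper":0.4},{"tx":0,"ty":0,"tz":0,"wx":0,"wy":0,"wz":0,"gripper":0.4},{"tx":0,"ty":0,"tz":0,"wx":0,"wy":0,"wz":0,"gripper":0.4}]}}

```text
time: 10.97
position: [0.6529, -0.027, 0.0105]
tool_rot: [-0.084, 3.14, 0.0]
ft_force: [-0.1, 0.0, -0.3]
grip_width: 0.403
grip_force: 0.0
```

```bash
python3 -c "
from plan import *
here()"
```

```text
at [652.9 -27.   10.5] a 93.06 zax [ 1.e-04  1.e-04 -1.e+00] t 10.9667 F [-0.1  0.  -0.3] grip 0.40266270933618814 0.0
```

>>> {"method": "jog_arm", "body": {"increments": [{"tx":0,"ty":0,"tz":-3,"wx":0,"wy":0,"wz":0,"gripper":0},{"tx":0,"ty":0,"tz":-3,"wx":0,"wy":0,"wz":0,"gripper":0},{"tx":0,"ty":0,"tz":-3,"wx":0,"wy":0,"wz":0,"gripper":0},{"tx":0,"ty":0,"tz":-3,"wx":0,"wy":0,"wz":0,"gripper":0},{"tx":0,"ty":0,"tz":-3,"wx":0,"wy":0,"wz":0,"gripper":0}], "grip_force": 55}}

```text
time: 11.38
position: [0.6531, -0.0271, 0.0138]
tool_rot: [-0.084, 3.14, 0.0]
ft_force: [-0.2, 0.8, 1.4]
grip_width: 0.251
grip_force: 55.0
```

>>> {"method": "jog_arm", "body": {"increments": [{"tx":0,"ty":0,"tz":0,"wx":0,"wy":0,"wz":0,"gripper":0},{"tx":0,"ty":0,"tz":-10,"wx":0,"wy":0,"wz":0,"gripper":0},{"tx":0,"ty":0,"tz":-30,"wx":0,"wy":0,"wz":0,"gripper":0},{"tx":0,"ty":0,"tz":-55,"wx":0,"wy":0,"wz":0,"gripper":0},{"tx":0,"ty":0,"tz":-66,"wx":0,"wy":0,"wz":0,"gripper":0}]}}

```text
time: 11.8
position: [0.6542, -0.0275, 0.0826]
tool_rot: [-0.083, 3.137, -0.0]
ft_force: [0.4, -0.9, -0.5]
grip_width: 0.249
grip_force: 55.0
```

```bash
python3 -c "
from plan import *
h=here()
plan([h,(647,229,79.5,93.2)])"
```

```text
at [654.2 -27.5  82.6] a 93.04 zax [ 0.0035 -0.     -1.    ] t 11.8 F [ 0.4 -0.9 -0.5] grip 0.24907833358271902 54.9997466057539
tx -3.2 ty 128.3 tz 1.5 wz -0.001
tx -3.4 ty 128.3 tz 1.5 wz -0.001
-> [647.  229.   79.5  93.2]
```

>>> {"method": "jog_arm", "body": {"increments": [{"tx":0,"ty":15,"tz":0,"wx":0,"wy":0,"wz":0,"gripper":0},{"tx":0,"ty":40,"tz":0,"wx":0,"wy":0,"wz":0,"gripper":0},{"tx":0,"ty":70,"tz":0,"wx":0,"wy":0,"wz":0,"gripper":0},{"tx":0,"ty":100,"tz":0,"wx":0,"wy":0,"wz":0,"gripper":0},{"tx":-3,"ty":130,"tz":0,"wx":0,"wy":0,"wz":0,"gripper":0}]}}

```text
time: 12.22
position: [0.647, 0.1055, 0.0779]
tool_rot: [0.084, -3.138, -0.001]
ft_force: [0.8, 0.8, -1.2]
grip_width: 0.249
grip_force: 55.0
```

>>> {"method": "jog_arm", "body": {"increments": [{"tx":0,"ty":30,"tz":0,"wx":0,"wy":0,"wz":0,"gripper":0},{"tx":0,"ty":60,"tz":0,"wx":0,"wy":0,"wz":0,"gripper":0},{"tx":-3,"ty":90,"tz":0,"wx":0,"wy":0,"wz":0,"gripper":0},{"tx":-3,"ty":115,"tz":0,"wx":0,"wy":0,"wz":0,"gripper":0},{"tx":-3,"ty":126.5,"tz":0,"wx":0,"wy":0,"wz":0,"gripper":0}]}}

```text
time: 12.63
position: [0.6424, 0.2365, 0.0776]
tool_rot: [0.094, -3.137, -0.004]
ft_force: [-0.3, 1.8, -0.8]
grip_width: 0.25
grip_force: 55.0
```

>>> {"method": "jog_arm", "body": {"increments": [{"tx":0,"ty":0,"tz":0,"wx":0,"wy":0,"wz":0,"gripper":0},{"tx":0,"ty":0,"tz":10,"wx":0,"wy":0,"wz":0,"gripper":0},{"tx":0,"ty":0,"tz":20,"wx":0,"wy":0,"wz":0,"gripper":0},{"tx":0,"ty":0,"tz":30,"wx":0,"wy":0,"wz":0,"gripper":0},{"tx":0,"ty":0,"tz":38,"wx":0,"wy":0,"wz":0,"gripper":0}]}}

```text
time: 13.05
position: [0.6447, 0.2263, 0.0394]
tool_rot: [0.078, -3.139, 0.003]
ft_force: [-0.1, -0.5, -3.0]
grip_width: 0.247
grip_force: 55.0
```

```bash
python3 -c "
from plan import *
from h import *
d=cam('top')
h=here()
plan([h,(647,229,33,93.2)])
a=d['color'][90:190,220:320]; cv2.imwrite('pics/m4.png',cv2.resize(a,(500,500),interpolation=cv2.INTER_CUBIC))"
```

```text
at [643.6 226.6  37.7] a 92.9 zax [-0.0042 -0.0025 -1.    ] t 13.1 F [-1.5  0.3 -3. ] grip 0.24799843612583677 54.99994168058038
tx -3.5 ty 2.3 tz 4.7 wz -0.005
-> [647.  229.   33.   93.2]
```

View pics/m4.png

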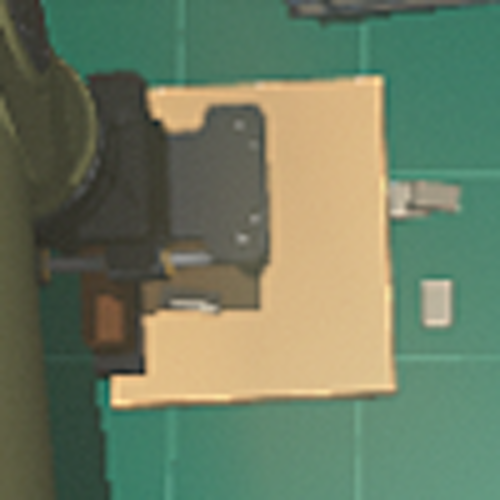

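Three offcuts are on the mat right of the board ((405,198),(437,195),(437,302)); the last, at (190,300), lies just in front of the sole edge (143). Lower and sweep.

>>> {"method": "jog_arm", "body": {"increments": [{"tx":-1,"ty":1,"tz":1,"wx":0,"wy":0,"wz":0,"gripper":0},{"tx":-2,"ty":2,"tz":3,"wx":0,"wy":0,"wz":0,"gripper":0},{"tx":-2,"ty":2,"tz":6,"wx":0,"wy":0,"wz":0,"gripper":0},{"tx":-2,"ty":2,"tz":7.5,"wx":0,"wy":0,"wz":0,"gripper":0},{"tx":-2,"ty":2,"tz":7.5,"wx":0,"wy":0,"wz":0,"gripper":0}]}}

```text
time: 13.52
position: [0.647, 0.2315, 0.0338]
tool_rot: [0.084, -3.14, 0.0]
ft_force: [-0.4, -0.4, -1.3]
grip_width: 0.246
grip_force: 55.0
```

>>> {"method": "jog_arm", "body": {"increments": [{"tx":0,"ty":-6,"tz":0.7,"wx":0,"wy":0,"wz":0,"gripper":0},{"tx":0,"ty":-14,"tz":0.7,"wx":0,"wy":0,"wz":0,"gripper":0},{"tx":0,"ty":-26,"tz":0.7,"wx":0,"wy":0,"wz":0,"gripper":0},{"tx":0,"ty":-38,"tz":0.7,"wx":0,"wy":0,"wz":0,"gripper":0},{"tx":0,"ty":-50,"tz":0.7,"wx":0,"wy":0,"wz":0,"gripper":0}]}}

```text
time: 13.93
position: [0.65, 0.179, 0.0335]
tool_rot: [-0.082, 3.14, -0.001]
ft_force: [-0.3, -0.4, -1.0]
grip_width: 0.247
grip_force: 55.0
```

>>> {"method": "jog_arm", "body": {"increments": [{"tx":0,"ty":-12,"tz":0,"wx":0,"wy":0,"wz":0,"gripper":0},{"tx":0,"ty":-24,"tz":0,"wx":0,"wy":0,"wz":0,"gripper":0},{"tx":0,"ty":-36,"tz":0,"wx":0,"wy":0,"wz":0,"gripper":0},{"tx":0,"ty":-48,"tz":0,"wx":0,"wy":0,"wz":0,"gripper":0},{"tx":0,"ty":-60,"tz":0,"wx":0,"wy":0,"wz":0,"gripper":0}]}}

```text
time: 14.35
position: [0.653, 0.1202, 0.0333]
tool_rot: [-0.083, 3.14, 0.0]
ft_force: [-1.3, 0.3, -1.9]
grip_width: 0.251
grip_force: 55.0
```

>>> {"method": "jog_arm", "body": {"increments": [{"tx":0,"ty":-12,"tz":0,"wx":0,"wy":0,"wz":0,"gripper":0},{"tx":0,"ty":-24,"tz":0,"wx":0,"wy":0,"wz":0,"gripper":0},{"tx":0,"ty":-36,"tz":0,"wx":0,"wy":0,"wz":0,"gripper":0},{"tx":0,"ty":-48,"tz":0,"wx":0,"wy":0,"wz":0,"gripper":0},{"tx":0,"ty":-60,"tz":0,"wx":0,"wy":0,"wz":0,"gripper":0}]}}

```text
time: 14.77
position: [0.6561, 0.0605, 0.0333]
tool_rot: [-0.084, 3.14, 0.0]
ft_force: [0.7, -0.1, -1.7]
grip_width: 0.251
grip_force: 55.0
```

>>> {"method": "jog_arm", "body": {"increments": [{"tx":0,"ty":-8,"tz":-5,"wx":0,"wy":0,"wz":0,"gripper":0},{"tx":0,"ty":-12,"tz":-15,"wx":0,"wy":0,"wz":0,"gripper":0},{"tx":0,"ty":-14,"tz":-28,"wx":0,"wy":0,"wz":0,"gripper":0},{"tx":0,"ty":-20,"tz":-42,"wx":0,"wy":0,"wz":0,"gripper":0},{"tx":0,"ty":-32,"tz":-48,"wx":0,"wy":0,"wz":0,"gripper":0}]}}

```text
time: 15.18
position: [0.6597, 0.0323, 0.0849]
tool_rot: [-0.09, 3.136, 0.004]
ft_force: [1.2, 0.2, -1.1]
grip_width: 0.25
grip_force: 55.0
```

```bash
python3 -c "
from plan import *
h=here()
plan([h,(512.5,-330,80,87),(512.5,-330,14.2,87)])"
```

```text
at [659.7  32.3  84.9] a 93.28 zax [ 0.0046  0.0026 -1.    ] t 15.1833 F [ 1.2  0.2 -1.1] grip 0.2504128590466065 55.00085701234639
tx 55.9 ty -117.8 tz 1.6 wz 0.037
tx 51.5 ty -119.7 tz 1.6 wz 0.037
tx 47.1 ty -121.5 tz 1.6 wz 0.037
-> [ 512.5 -330.    80.    87. ]
tx 0.0 ty 0.0 tz 65.8 wz -0.000
-> [ 512.5 -330.    14.2   87. ]
```

>>> {"method": "jog_arm", "body": {"increments": [{"tx":9,"ty":-20,"tz":0,"wx":0,"wy":0,"wz":0.007,"gripper":0},{"tx":20,"ty":-44,"tz":0,"wx":0,"wy":0,"wz":0.015,"gripper":0},{"tx":32,"ty":-69,"tz":0,"wx":0,"wy":0,"wz":0.022,"gripper":0},{"tx":44,"ty":-94,"tz":0,"wx":0,"wy":0,"wz":0.03,"gripper":0},{"tx":56,"ty":-118,"tz":0,"wx":0,"wy":0,"wz":0.037,"gripper":0}]}}

```text
time: 15.6
position: [0.6062, -0.0945, 0.0812]
tool_rot: [0.022, -3.141, 0.001]
ft_force: [-0.4, -0.3, -1.1]
grip_width: 0.246
grip_force: 55.0
```

>>> {"method": "jog_arm", "body": {"increments": [{"tx":10,"ty":-24,"tz":0,"wx":0,"wy":0,"wz":0.007,"gripper":0},{"tx":20,"ty":-48,"tz":0,"wx":0,"wy":0,"wz":0.015,"gripper":0},{"tx":31,"ty":-72,"tz":0,"wx":0,"wy":0,"wz":0.022,"gripper":0},{"tx":41,"ty":-96,"tz":0,"wx":0,"wy":0,"wz":0.03,"gripper":0},{"tx":51.5,"ty":-119.7,"tz":0,"wx":0,"wy":0,"wz":0.037,"gripper":0}]}}

```text
time: 16.02
position: [0.5563, -0.2145, 0.0812]
tool_rot: [-0.036, -3.141, 0.0]
ft_force: [-0.5, 0.8, -0.9]
grip_width: 0.248
grip_force: 55.0
```

```bash
python3 -c "
from plan import *
from h import *
d=cam('top'); e=cam('side')
h=here()
plan([h,(512.5,-330,80,87),(512.5,-330,14.2,87)])
a=d['color'][90:190,220:340]; u,v=map(int,proj(e,(.65,.12,.02))); b=e['color'][v-40:v+40,u-60:u+60]
cv2.imwrite('pics/m5.png',np.hstack([cv2.resize(a,(480,400)),cv2.resize(b,(480,320)).repeat(1,0) if 0 else cv2.resize(b,(320,400))]))"
```

```text
at [ 554.1 -219.7   81.5] a 88.23 zax [-0.0018 -0.0035 -1.    ] t 16.1167 F [ 0.2 -0.2 -0.4] grip 0.25088513171921917 54.99936109408736
tx 38.2 ty -111.6 tz 1.5 wz 0.022
-> [ 512.5 -330.    80.    87. ]
tx 0.0 ty 0.0 tz 65.8 wz -0.000
-> [ 512.5 -330.    14.2   87. ]
```

View pics/m5.png

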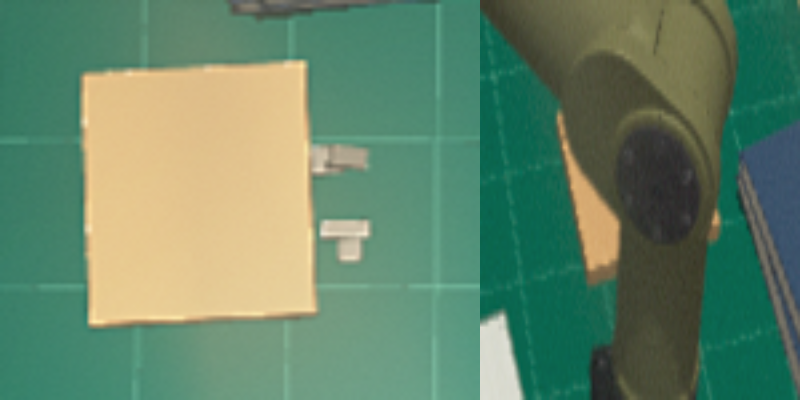

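The board is clear; all four offcuts lie on the mat right of it ((318–368,158) and (345,240)). Put the scraper back near its place.

>>> {"method": "jog_arm", "body": {"increments": [{"tx":8,"ty":-24,"tz":0,"wx":0,"wy":0,"wz":0.005,"gripper":0},{"tx":16,"ty":-48,"tz":0,"wx":0,"wy":0,"wz":0.01,"gripper":0},{"tx":24,"ty":-72,"tz":0,"wx":0,"wy":0,"wz":0.015,"gripper":0},{"tx":32,"ty":-95,"tz":12,"wx":0,"wy":0,"wz":0.02,"gripper":0},{"tx":38,"ty":-112,"tz":25,"wx":0,"wy":0,"wz":0.022,"gripper":0}]}}

```text
time: 16.53
position: [0.5166, -0.3265, 0.0571]
tool_rot: [0.072, 3.139, -0.003]
ft_force: [0.5, -0.6, -1.5]
grip_width: 0.245
grip_force: 55.0
```

>>> {"method": "jog_arm", "body": {"increments": [{"tx":0,"ty":0,"tz":12,"wx":0,"wy":0,"wz":0,"gripper":0},{"tx":0,"ty":0,"tz":24,"wx":0,"wy":0,"wz":0,"gripper":0},{"tx":0,"ty":0,"tz":34,"wx":0,"wy":0,"wz":0,"gripper":0},{"tx":0,"ty":0,"tz":40,"wx":0,"wy":0,"wz":0,"gripper":0},{"tx":0,"ty":0,"tz":42,"wx":0,"wy":0,"wz":0,"gripper":0}]}}

```text
time: 16.95
position: [0.5185, -0.3211, 0.0137]
tool_rot: [-0.064, -3.14, -0.003]
ft_force: [-4.9, 2.4, 13.1]
grip_width: 0.244
grip_force: 55.0
```

>>> {"method": "jog_arm", "body": {"increments": [{"tx":0,"ty":0,"tz":0,"wx":0,"wy":0,"wz":0,"gripper":0.7},{"tx":0,"ty":0,"tz":0,"wx":0,"wy":0,"wz":0,"gripper":0.7},{"tx":0,"ty":0,"tz":0,"wx":0,"wy":0,"wz":0,"gripper":0.7},{"tx":0,"ty":0,"tz":0,"wx":0,"wy":0,"wz":0,"gripper":0.7},{"tx":0,"ty":0,"tz":0,"wx":0,"wy":0,"wz":0,"gripper":0.7}]}}

```text
time: 17.37
position: [0.5187, -0.3227, 0.0145]
tool_rot: [0.066, 3.14, -0.0]
ft_force: [-0.4, -0.1, -0.2]
grip_width: 0.541
grip_force: 0.0
```

```bash
python3 -c "
from plan import *
h=here()
plan([h,(h[0],h[1],105,h[3]),(453,-82.5,90,6.9)])"
```

```text
at [ 518.7 -322.7   14.5] a 87.58 zax [ 6.e-04 -1.e-04 -1.e+00] t 17.3667 F [-0.4 -0.1 -0.2] grip 0.5410815523393521 0.0
tx 0.0 ty 0.0 tz -90.5 wz -0.000
-> [ 518.65404572 -322.66063615  105.           87.57806069]
tx 25.2 ty 79.1 tz 5.0 wz 0.469
tx 58.3 ty 59.1 tz 5.0 wz 0.469
tx 78.7 ty 26.3 tz 5.0 wz 0.469
-> [453.  -82.5  90.    6.9]
```

>>> {"method": "jog_arm", "body": {"increments": [{"tx":0,"ty":0,"tz":-20,"wx":0,"wy":0,"wz":0,"gripper":0.7},{"tx":0,"ty":0,"tz":-45,"wx":0,"wy":0,"wz":0,"gripper":0.7},{"tx":0,"ty":0,"tz":-70,"wx":0,"wy":0,"wz":0,"gripper":0.7},{"tx":0,"ty":0,"tz":-85,"wx":0,"wy":0,"wz":0,"gripper":0.7},{"tx":0,"ty":0,"tz":-90.5,"wx":0,"wy":0,"wz":0,"gripper":0.7}]}}

```text
time: 17.78
position: [0.5199, -0.3239, 0.1079]
tool_rot: [0.067, 3.136, -0.003]
ft_force: [0.5, 0.8, -0.5]
grip_width: 0.697
grip_force: 0.0
```

>>> {"method": "jog_arm", "body": {"increments": [{"tx":5,"ty":16,"tz":1,"wx":0,"wy":0,"wz":0.094,"gripper":0.7},{"tx":10,"ty":32,"tz":2,"wx":0,"wy":0,"wz":0.188,"gripper":0.7},{"tx":15,"ty":48,"tz":3,"wx":0,"wy":0,"wz":0.282,"gripper":0.7},{"tx":20,"ty":64,"tz":4,"wx":0,"wy":0,"wz":0.376,"gripper":0.7},{"tx":25.2,"ty":79.1,"tz":5,"wx":0,"wy":0,"wz":0.469,"gripper":0.7}]}}

```text
time: 18.2
position: [0.4958, -0.2415, 0.0988]
tool_rot: [-0.802, -3.036, -0.0]
ft_force: [0.4, 0.4, 0.7]
grip_width: 0.702
grip_force: 0.0
```

>>> {"method": "jog_arm", "body": {"increments": [{"tx":11.6,"ty":12,"tz":1,"wx":0,"wy":0,"wz":0.094,"gripper":0.7},{"tx":23.2,"ty":24,"tz":2,"wx":0,"wy":0,"wz":0.188,"gripper":0.7},{"tx":35,"ty":35,"tz":3,"wx":0,"wy":0,"wz":0.282,"gripper":0.7},{"tx":46.6,"ty":47,"tz":4,"wx":0,"wy":0,"wz":0.376,"gripper":0.7},{"tx":58.3,"ty":59.1,"tz":5,"wx":0,"wy":0,"wz":0.469,"gripper":0.7}]}}

```text
time: 18.62
position: [0.4738, -0.1617, 0.094]
tool_rot: [-1.486, -2.767, 0.0]
ft_force: [0.0, -0.9, -0.3]
grip_width: 0.7
grip_force: 0.0
```

>>> {"method": "jog_arm", "body": {"increments": [{"tx":16,"ty":5,"tz":1,"wx":0,"wy":0,"wz":0.094,"gripper":0.7},{"tx":32,"ty":10.5,"tz":2,"wx":0,"wy":0,"wz":0.188,"gripper":0.7},{"tx":48,"ty":16,"tz":3,"wx":0,"wy":0,"wz":0.282,"gripper":0.7},{"tx":64,"ty":21,"tz":4,"wx":0,"wy":0,"wz":0.376,"gripper":0.7},{"tx":78.7,"ty":26.3,"tz":5,"wx":0,"wy":0,"wz":0.469,"gripper":0.7}]}}

```text
time: 19.03
position: [0.4518, -0.0815, 0.0891]
tool_rot: [-2.087, -2.347, 0.001]
ft_force: [0.1, 0.9, -0.6]
grip_width: 0.698
grip_force: 0.0
```

```bash
python3 -c "
from plan import *
h=here()
plan([h,(453,-82.5,25,6.9)])"
```

```text
at [451.8 -81.5  89.1] a 6.69 zax [-9.e-04  3.e-04 -1.e+00] t 19.0333 F [ 0.1  0.9 -0.6] grip 0.698423841156887 0.0
tx -1.1 ty 1.1 tz 64.1 wz -0.004
-> [453.  -82.5  25.    6.9]
```

>>> {"method": "jog_arm", "body": {"increments": [{"tx":-1,"ty":1,"tz":15,"wx":0,"wy":0,"wz":-0.004,"gripper":0.7},{"tx":-1,"ty":1,"tz":35,"wx":0,"wy":0,"wz":-0.004,"gripper":0.7},{"tx":-1,"ty":1,"tz":52,"wx":0,"wy":0,"wz":-0.004,"gripper":0.6},{"tx":-1,"ty":1,"tz":61,"wx":0,"wy":0,"wz":-0.004,"gripper":0.5},{"tx":-1,"ty":1,"tz":64,"wx":0,"wy":0,"wz":-0.004,"gripper":0.4}], "grip_force": 60}}

```text
time: 19.45
position: [0.4521, -0.0834, 0.0239]
tool_rot: [-2.077, -2.354, 0.004]
ft_force: [0.2, 0.6, 0.6]
grip_width: 0.554
grip_force: 0.0
```

>>> {"method": "jog_arm", "body": {"increments": [{"tx":0,"ty":0,"tz":0,"wx":0,"wy":0,"wz":0,"gripper":0},{"tx":0,"ty":0,"tz":0,"wx":0,"wy":0,"wz":0,"gripper":0},{"tx":0,"ty":0,"tz":0,"wx":0,"wy":0,"wz":0,"gripper":0},{"tx":0,"ty":0,"tz":0,"wx":0,"wy":0,"wz":0,"gripper":0},{"tx":0,"ty":0,"tz":0,"wx":0,"wy":0,"wz":0,"gripper":0}]}}

```text
time: 19.87
position: [0.4544, -0.0835, 0.0265]
tool_rot: [2.078, 2.355, 0.002]
ft_force: [-0.9, 0.1, 2.1]
grip_width: 0.227
grip_force: 59.9
```

>>> {"method": "jog_arm", "body": {"increments": [{"tx":0,"ty":0,"tz":0,"wx":0,"wy":0,"wz":0,"gripper":0},{"tx":0,"ty":0,"tz":0,"wx":0,"wy":0,"wz":0,"gripper":0},{"tx":0,"ty":0,"tz":0,"wx":0,"wy":0,"wz":0,"gripper":0},{"tx":0,"ty":0,"tz":0,"wx":0,"wy":0,"wz":0,"gripper":0},{"tx":0,"ty":0,"tz":0,"wx":0,"wy":0,"wz":0,"gripper":0}]}}

```text
time: 20.28
position: [0.4544, -0.0837, 0.0263]
tool_rot: [2.078, 2.355, 0.001]
ft_force: [-0.7, -1.4, 4.8]
grip_width: 0.222
grip_force: 59.9
```

```bash
python3 -c "
from plan import *
from h import *
h=here()
d=cam('top'); H=hsv(d); g=lambda lo,hi: cv2.inRange(H,np.array(lo),np.array(hi))
print('blade',rect(d,g([0,0,150],[180,45,255]),[295,195,350,240],.0025))
print('cover',rect(d,g([100,60,40],[125,255,200]),[355,100,415,175],.028))
# rack rails: wood mask
m=g([8,40,150],[28,200,255]); k=np.zeros_like(m); k[98:178,355:420]=m[98:178,355:420]
P=np.argwhere(k>0); W=np.array([world(d,u,v,.024)[:2]*1000 for v,u in P]); print(cv2.minAreaRect(W.astype(np.float32)),len(P))
"
```

```text
at [454.4 -83.7  26.3] a 7.15 zax [ 0.0012  0.     -1.    ] t 20.2833 F [-0.7 -1.4  4.8] grip 0.22173573023899865 59.89019628614187
blade [437.7  50.5  62.   47.9   8.1]
cover [ 644.  -155.7  103.7  128.3   87.9]
((651.7056884765625, -154.2017059326172), (127.82530212402344, 170.4984588623047), 86.10681915283203) 399
```

Grasp of the spatula is good (0.222 = 19.3 mm). Rack: 170.5 mm long, centre ≈(651,-157), yaw −3.9°; cover (644,-156). Lift and swing to the rack entry.

```bash
python3 -c "
from plan import *
h=here()
plan([h,(h[0],h[1],85,h[3]),(405,-142.9,85,-93.2),(405,-142.9,38.3,-93.2)],turn=27)"
```

```text
at [454.4 -83.7  26.3] a 7.15 zax [ 0.0011  0.     -1.    ] t 20.3333 F [-0.7 -0.3  5. ] grip 0.22432994582642643 59.890164881944656
tx 0.0 ty 0.0 tz -58.7 wz -0.000
-> [454.35736573 -83.68981126  85.           7.15414602]
tx -13.2 ty -14.1 tz -0.0 wz 0.438
tx -17.9 ty -7.2 tz -0.0 wz 0.438
tx -19.2 ty 1.1 tz -0.0 wz 0.438
tx -17.0 ty 9.1 tz -0.0 wz 0.438
-> [ 405.  -142.9   85.   -93.2]
tx 0.0 ty -0.0 tz 46.7 wz -0.000
-> [ 405.  -142.9   38.3  -93.2]
```

>>> {"method": "jog_arm", "body": {"increments": [{"tx":0,"ty":0,"tz":-5,"wx":0,"wy":0,"wz":0,"gripper":0},{"tx":0,"ty":0,"tz":-18,"wx":0,"wy":0,"wz":0,"gripper":0},{"tx":0,"ty":0,"tz":-34,"wx":0,"wy":0,"wz":0,"gripper":0},{"tx":0,"ty":0,"tz":-50,"wx":0,"wy":0,"wz":0,"gripper":0},{"tx":0,"ty":0,"tz":-60,"wx":0,"wy":0,"wz":0,"gripper":0}]}}

```text
time: 20.75
position: [0.4538, -0.0835, 0.0867]
tool_rot: [2.078, 2.356, 0.001]
ft_force: [0.1, 0.5, -2.3]
grip_width: 0.224
grip_force: 59.9
```

>>> {"method": "jog_arm", "body": {"increments": [{"tx":-2.6,"ty":-2.8,"tz":0,"wx":0,"wy":0,"wz":0.088,"gripper":0},{"tx":-5.2,"ty":-5.6,"tz":0,"wx":0,"wy":0,"wz":0.175,"gripper":0},{"tx":-7.9,"ty":-8.4,"tz":0,"wx":0,"wy":0,"wz":0.263,"gripper":0},{"tx":-10.5,"ty":-11.2,"tz":0,"wx":0,"wy":0,"wz":0.35,"gripper":0},{"tx":-13.2,"ty":-14.1,"tz":0,"wx":0,"wy":0,"wz":0.438,"gripper":0}]}}

```text
time: 21.17
position: [0.4406, -0.0983, 0.0853]
tool_rot: [-2.544, -1.843, 0.001]
ft_force: [-0.7, -0.1, -2.2]
grip_width: 0.221
grip_force: 59.9
```

>>> {"method": "jog_arm", "body": {"increments": [{"tx":-3.6,"ty":-1.4,"tz":0,"wx":0,"wy":0,"wz":0.088,"gripper":0},{"tx":-7.2,"ty":-2.8,"tz":0,"wx":0,"wy":0,"wz":0.175,"gripper":0},{"tx":-10.8,"ty":-4.2,"tz":0,"wx":0,"wy":0,"wz":0.263,"gripper":0},{"tx":-14.4,"ty":-5.6,"tz":0,"wx":0,"wy":0,"wz":0.35,"gripper":0},{"tx":-17.9,"ty":-7.2,"tz":0,"wx":0,"wy":0,"wz":0.438,"gripper":0}]}}

```text
time: 21.58
position: [0.4282, -0.1131, 0.0852]
tool_rot: [-2.883, -1.246, 0.002]
ft_force: [-0.3, -0.2, -2.8]
grip_width: 0.226
grip_force: 59.9
```

>>> {"method": "jog_arm", "body": {"increments": [{"tx":-3.8,"ty":0.2,"tz":0,"wx":0,"wy":0,"wz":0.088,"gripper":0},{"tx":-7.6,"ty":0.4,"tz":0,"wx":0,"wy":0,"wz":0.175,"gripper":0},{"tx":-11.4,"ty":0.6,"tz":0,"wx":0,"wy":0,"wz":0.263,"gripper":0},{"tx":-15.2,"ty":0.8,"tz":0,"wx":0,"wy":0,"wz":0.35,"gripper":0},{"tx":-19.2,"ty":1.1,"tz":0,"wx":0,"wy":0,"wz":0.438,"gripper":0}]}}

```text
time: 22.0
position: [0.4159, -0.1278, 0.0852]
tool_rot: [-3.085, -0.59, 0.002]
ft_force: [0.2, -0.5, -2.0]
grip_width: 0.224
grip_force: 59.9
```

>>> {"method": "jog_arm", "body": {"increments": [{"tx":-3.4,"ty":1.8,"tz":0,"wx":0,"wy":0,"wz":0.088,"gripper":0},{"tx":-6.8,"ty":3.6,"tz":0,"wx":0,"wy":0,"wz":0.175,"gripper":0},{"tx":-10.2,"ty":5.4,"tz":0,"wx":0,"wy":0,"wz":0.263,"gripper":0},{"tx":-13.6,"ty":7.2,"tz":0,"wx":0,"wy":0,"wz":0.35,"gripper":0},{"tx":-17,"ty":9.1,"tz":0,"wx":0,"wy":0,"wz":0.438,"gripper":0}]}}

```text
time: 22.42
position: [0.4035, -0.1425, 0.0852]
tool_rot: [-3.14, 0.095, 0.002]
ft_force: [0.7, 0.2, -2.9]
grip_width: 0.225
grip_force: 59.9
```

```bash
python3 -c "
from plan import *
from h import *
h=here()
plan([h,(405,-142.9,38.3,-93.2)])
e=cam('side'); d=cam('top'); h=here()
for n,c in (('side',e),('top',d)):
  u,v=map(int,proj(c,(.52,-.15,.04))); print(n,u,v)
a=[]
for c,P in ((e,(.5,-.15,.05)),(d,(.53,-.15,.04))):
  u,v=map(int,proj(c,P)); a.append(cv2.resize(c['color'][v-60:v+60,u-80:u+80],(400,300),interpolation=cv2.INTER_CUBIC)); print(u,v)
cv2.imwrite('pics/m6.png',np.hstack(a))
"
```

```text
at [ 403.5 -142.5   85.2] a -93.46 zax [-1.5e-03  5.0e-04 -1.0e+00] t 22.4167 F [ 0.7  0.2 -2.9] grip 0.22531849772597265 59.88490875810385
tx 1.6 ty 0.3 tz 46.9 wz -0.004
-> [ 405.  -142.9   38.3  -93.2]
at [ 403.3 -142.9   85.2] a -93.29 zax [-1.6e-03  5.0e-04 -1.0e+00] t 22.5167 F [-0.2  0.2 -2.8] grip 0.22555502691769758 59.89029061049223
side 346 241
top 387 186
339 240
387 183
```

View pics/m6.png

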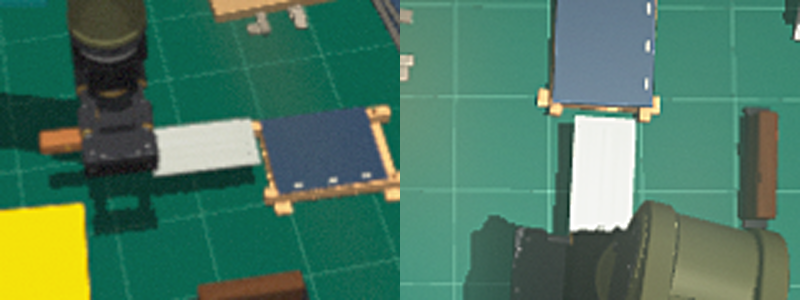

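The blade (right half: (572–635, 115–230)) lies level just short of the rack, in line with the channel. Check its centre line numerically, then descend.

```bash
python3 -c "
from plan import *
from h import *
d=cam('top'); H=hsv(d); h=here()
m=cv2.inRange(H,np.array([0,0,170]),np.array([180,45,255]))
u,v=map(int,proj(d,(.52,-.15,.06)))
print('blade',rect(d,m,[u-25,v-40,u+25,v+35],.0615))
f=np.argwhere(m[v-40:v+35,u-25:u+25]>0)+[v-40,u-25]
for r in np.unique(f[:,0])[::6]:
  c=f[f[:,0]==r][:,1]; print((world(d,c.min(),r,.0615)*1000).round(),(world(d,c.max()+1,r,.0615)*1000).round())
"
```

```text
at [ 403.7 -142.6   85.4] a -93.12 zax [-1.e-03  6.e-04 -1.e+00] t 22.5667 F [-0.  -0.6 -2.6] grip 0.22104785992744133 59.88964291289449
blade [ 505.2 -146.9   62.4  114.4   87.2]
[ 602. -192.   61.] [ 602. -195.   61.]
[ 561. -119.   61.] [ 561. -179.   61.]
[ 545. -119.   61.] [ 546. -182.   61.]
[ 530. -119.   61.] [ 531. -182.   61.]
[ 515. -119.   61.] [ 515. -179.   61.]
[ 500. -116.   61.] [ 500. -179.   61.]
[ 485. -116.   61.] [ 485. -179.   61.]
[ 470. -116.   61.] [ 470. -179.   61.]
[ 455. -113.   61.] [ 455. -174.   61.]
```

>>> {"method": "jog_arm", "body": {"increments": [{"tx":1.5,"ty":0,"tz":8,"wx":0,"wy":0,"wz":0,"gripper":0},{"tx":1.5,"ty":0,"tz":20,"wx":0,"wy":0,"wz":0,"gripper":0},{"tx":1.5,"ty":0,"tz":33,"wx":0,"wy":0,"wz":0,"gripper":0},{"tx":1.5,"ty":0,"tz":43,"wx":0,"wy":0,"wz":0,"gripper":0},{"tx":1.5,"ty":0,"tz":47,"wx":0,"wy":0,"wz":0,"gripper":0}]}}

```text
time: 22.98
position: [0.4046, -0.1423, 0.0369]
tool_rot: [3.14, -0.086, -0.005]
ft_force: [-1.2, 0.4, -2.0]
grip_width: 0.227
grip_force: 59.9
```

```bash
python3 -c "
from plan import *
h=here()
plan([h,(525.5,-149.7,38.3,-93.2)],step=70)"
```

```text
at [ 404.6 -142.3   36.9] a -93.13 zax [-0.0031 -0.     -1.    ] t 22.9833 F [-1.2  0.4 -2. ] grip 0.22707073329425337 59.889116920530796
tx 60.5 ty 0.4 tz -0.7 wz 0.001
tx 60.5 ty 0.4 tz -0.7 wz 0.001
-> [ 525.5 -149.7   38.3  -93.2]
```

>>> {"method": "jog_arm", "body": {"increments": [{"tx":6,"ty":1,"tz":-0.5,"wx":0,"wy":0,"wz":0,"gripper":0},{"tx":18,"ty":1.5,"tz":-0.5,"wx":0,"wy":0,"wz":0,"gripper":0},{"tx":31,"ty":1.5,"tz":-0.5,"wx":0,"wy":0,"wz":0,"gripper":0},{"tx":44,"ty":1.5,"tz":-0.5,"wx":0,"wy":0,"wz":0,"gripper":0},{"tx":57,"ty":1.5,"tz":-0.5,"wx":0,"wy":0,"wz":0,"gripper":0}]}}

```text
time: 23.4
position: [0.4646, -0.1476, 0.0398]
tool_rot: [3.14, -0.087, 0.003]
ft_force: [0.3, -0.6, -2.0]
grip_width: 0.227
grip_force: 59.9
```

```bash
python3 -c "
from plan import *
from h import *
h=here()
plan([h,(525.5,-151,38.3,-93.2)],step=70)
d=cam('side'); c=[(proj(d,(.54,-.15,.03)))]; u,v=map(int,c[0]); cv2.imwrite('pics/m7.png',cv2.resize(d['color'][v-50:v+50,u-50:u+83],(798,600),interpolation=cv2.INTER_CUBIC))
"
```

```text
at [ 464.6 -147.6   39.8] a -93.16 zax [ 1.6e-03 -2.0e-04 -1.0e+00] t 23.4 F [ 0.3 -0.6 -2. ] grip 0.22716719478432967 59.88949254155159
tx 61.0 ty 0.1 tz 1.5 wz 0.001
-> [ 525.5 -151.    38.3  -93.2]
```

View pics/m7.png

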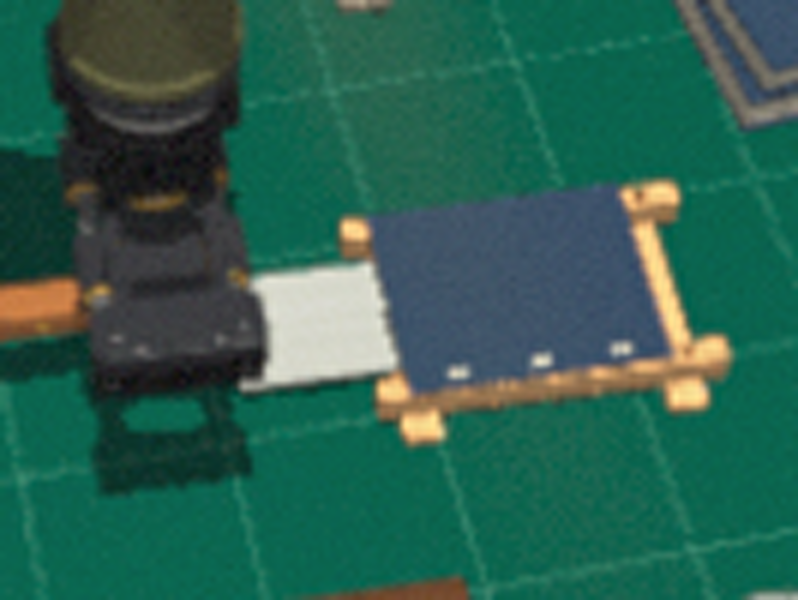

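The blade is sliding under the cover (its edge at x≈385), centred between rails. Continue.

>>> {"method": "jog_arm", "body": {"increments": [{"tx":12,"ty":0,"tz":0.5,"wx":0,"wy":0,"wz":0,"gripper":0},{"tx":25,"ty":0,"tz":0.5,"wx":0,"wy":0,"wz":0,"gripper":0},{"tx":39,"ty":0,"tz":0.5,"wx":0,"wy":0,"wz":0,"gripper":0},{"tx":52,"ty":0,"tz":0.5,"wx":0,"wy":0,"wz":0,"gripper":0},{"tx":60,"ty":0,"tz":0.5,"wx":0,"wy":0,"wz":0,"gripper":0}]}}

```text
time: 23.87
position: [0.5247, -0.1507, 0.0392]
tool_rot: [3.14, -0.086, 0.003]
ft_force: [0.6, 0.2, -2.2]
grip_width: 0.223
grip_force: 59.9
```

```bash
python3 -c "
from plan import *
from h import *
h=here()
d=cam('top'); H=hsv(d); g=lambda lo,hi: cv2.inRange(H,np.array(lo),np.array(hi))
print('cover',rect(d,g([100,60,40],[125,255,200]),[355,100,415,175],.028))
h=here()
"
```

```text
at [ 524.7 -150.7   39.2] a -93.14 zax [ 1.7e-03 -6.0e-04 -1.0e+00] t 23.8667 F [ 0.6  0.2 -2.2] grip 0.22252136212802268 59.88910350948572
cover [ 644.  -155.3  102.7  128.5   87.8]
at [ 525.8 -150.7   39.3] a -93.11 zax [ 0.0029 -0.0012 -1.    ] t 23.9167 F [ 2.3 -0.5 -2.1] grip 0.2182263849253942 59.886028692126274
```

>>> {"method": "jog_arm", "body": {"increments": [{"tx":0,"ty":0,"tz":-2,"wx":0,"wy":0,"wz":0,"gripper":0},{"tx":0,"ty":0,"tz":-4.5,"wx":0,"wy":0,"wz":0,"gripper":0},{"tx":0,"ty":0,"tz":-7,"wx":0,"wy":0,"wz":0,"gripper":0},{"tx":0,"ty":0,"tz":-9.5,"wx":0,"wy":0,"wz":0,"gripper":0},{"tx":0,"ty":0,"tz":-12,"wx":0,"wy":0,"wz":0,"gripper":0}]}}

```text
time: 24.33
position: [0.5222, -0.1509, 0.0511]
tool_rot: [-3.14, 0.089, -0.0]
ft_force: [0.0, -0.1, -2.7]
grip_width: 0.223
grip_force: 59.9
```

>>> {"method": "jog_arm", "body": {"increments": [{"tx":0,"ty":0,"tz":-3,"wx":0,"wy":0,"wz":0,"gripper":0},{"tx":0,"ty":0,"tz":-7,"wx":0,"wy":0,"wz":0,"gripper":0},{"tx":0,"ty":0,"tz":-12,"wx":0,"wy":0,"wz":0,"gripper":0},{"tx":0,"ty":0,"tz":-17,"wx":0,"wy":0,"wz":0,"gripper":0},{"tx":0,"ty":0,"tz":-22,"wx":0,"wy":0,"wz":0,"gripper":0}]}}

```text
time: 24.75
position: [0.5227, -0.1509, 0.0734]
tool_rot: [-3.14, 0.088, -0.0]
ft_force: [-0.1, 0.7, -2.5]
grip_width: 0.225
grip_force: 59.9
```

>>> {"method": "jog_arm", "body": {"increments": [{"tx":0,"ty":0,"tz":-4,"wx":0,"wy":0,"wz":0,"gripper":0},{"tx":0,"ty":0,"tz":-8,"wx":0,"wy":0,"wz":0,"gripper":0},{"tx":0,"ty":0,"tz":-11,"wx":0,"wy":0,"wz":0,"gripper":0},{"tx":0,"ty":0,"tz":-13,"wx":0,"wy":0,"wz":0,"gripper":0},{"tx":0,"ty":0,"tz":-14,"wx":0,"wy":0,"wz":0,"gripper":0}]}}

```text
time: 25.17
position: [0.5228, -0.1509, 0.0871]
tool_rot: [-3.14, 0.088, -0.001]
ft_force: [0.2, 0.5, -2.1]
grip_width: 0.225
grip_force: 59.9
```

```bash
python3 -c "
from plan import *
from h import *
h=here()
d=cam('top'); H=hsv(d); g=lambda lo,hi: cv2.inRange(H,np.array(lo),np.array(hi))
h=here()
print('cover',rect(d,g([100,60,40],[125,255,200]),[345,90,425,185],(h[2]-26.3+6.5)/1000))
e=cam('side'); u,v=map(int,proj(e,(.58,-.15,.06))); cv2.imwrite('pics/m8.png',cv2.resize(e['color'][v-45:v+45,u-60:u+60],(800,600),interpolation=cv2.INTER_CUBIC))
"
```

```text
at [ 522.8 -150.9   87.1] a -93.22 zax [ 4.e-04  0.e+00 -1.e+00] t 25.1667 F [ 0.2  0.5 -2.1] grip 0.22513424861668405 59.889204036444426
at [ 522.8 -150.9   87.1] a -93.22 zax [ 4.e-04  1.e-04 -1.e+00] t 25.2167 F [ 0.5 -0.  -2.8] grip 0.22377958847360543 59.88922594115138
cover [ 644.2 -155.1  102.5  127.1   87.9]
```

View pics/m8.png

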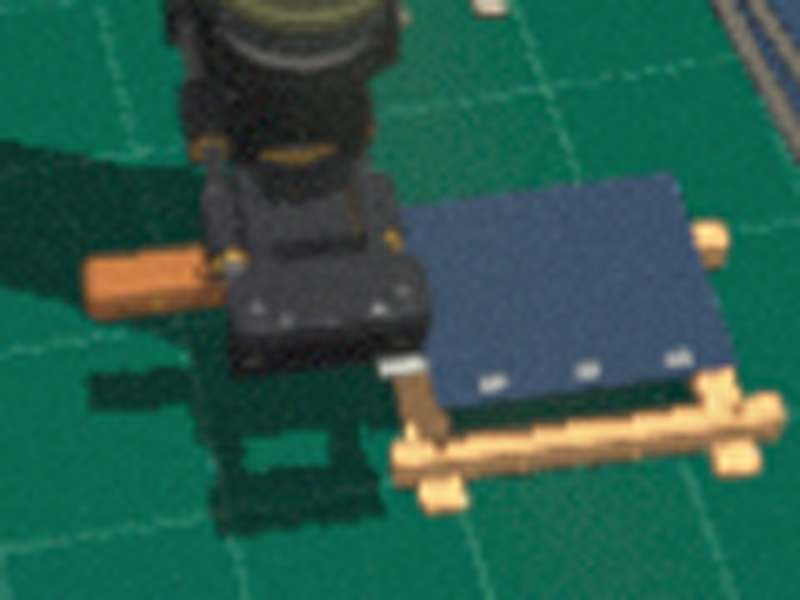

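The cover lies on the blade, level and clear of the rack (rear edge at image x≈420, rails visible below). Plan a minimum‑jerk carry to above the board, then a nose‑down lay.

```bash
cat >> plan.py <<'E'
def smooth(p,q,n):
    "min-jerk over n calls of 5 rows; prints tx ty tz wz rows"
    p,q=np.array(p,float),np.array(q,float); f=lambda t:10*t**3-15*t**4+6*t**5
    for c in range(n):
        s=p+(q-p)*f(c/n); a=np.radians(s[3]); print("call",c)
        for r in range(1,6):
            d=p+(q-p)*f((c+r/5)/n)-s
            print("%.1f %.1f %.1f %.4f"%(-np.sin(a)*d[0]+np.cos(a)*d[1],np.cos(a)*d[0]+np.sin(a)*d[1],-d[2],-np.radians(d[3])))
E
python3 -c "
from plan import *
h=here(); smooth(h,(540.5,152.5,97,-87.9),5)"
```

```text
at [ 522.7 -150.9   86.8] a -93.22 zax [ 2.e-04  1.e-04 -1.e+00] t 25.2667 F [ 0.4  0.4 -2.9] grip 0.22680762415754732 59.88926041871309
call 0
0.0 -0.2 -0.0 -0.0001
0.0 -1.4 -0.0 -0.0004
0.0 -4.4 -0.1 -0.0013
0.0 -9.7 -0.3 -0.0029
0.0 -17.6 -0.6 -0.0054
call 1
0.1 -10.7 -0.4 -0.0033
0.2 -24.2 -0.8 -0.0074
0.3 -40.3 -1.3 -0.0123
0.5 -58.6 -2.0 -0.0179
0.6 -78.9 -2.6 -0.0241
call 2
0.7 -21.6 -0.7 -0.0066
1.4 -44.1 -1.5 -0.0135
2.1 -66.8 -2.2 -0.0204
2.9 -89.3 -3.0 -0.0273
3.6 -110.9 -3.7 -0.0339
call 3
1.3 -20.2 -0.7 -0.0062
2.5 -38.5 -1.3 -0.0118
3.6 -54.5 -1.8 -0.0167
4.5 -68.0 -2.3 -0.0208
5.2 -78.7 -2.6 -0.0241
call 4
0.7 -7.9 -0.3 -0.0024
1.2 -13.2 -0.4 -0.0040
1.5 -16.2 -0.5 -0.0050
1.6 -17.3 -0.6 -0.0053
1.6 -17.5 -0.6 -0.0054
```

>>> {"method": "jog_arm", "body": {"increments": [{"tx":0,"ty":-0.2,"tz":0,"wx":0,"wy":0,"wz":0,"gripper":0},{"tx":0,"ty":-1.4,"tz":0,"wx":0,"wy":0,"wz":0,"gripper":0},{"tx":0,"ty":-4.4,"tz":-0.1,"wx":0,"wy":0,"wz":-0.001,"gripper":0},{"tx":0,"ty":-9.7,"tz":-0.3,"wx":0,"wy":0,"wz":-0.003,"gripper":0},{"tx":0,"ty":-17.6,"tz":-0.6,"wx":0,"wy":0,"wz":-0.005,"gripper":0}]}}

```text
time: 25.68
position: [0.5235, -0.1333, 0.0873]
tool_rot: [3.14, -0.082, -0.0]
ft_force: [-0.3, -0.7, -3.5]
grip_width: 0.225
grip_force: 59.9
```

>>> {"method": "jog_arm", "body": {"increments": [{"tx":0.1,"ty":-10.7,"tz":-0.4,"wx":0,"wy":0,"wz":-0.003,"gripper":0},{"tx":0.2,"ty":-24.2,"tz":-0.8,"wx":0,"wy":0,"wz":-0.007,"gripper":0},{"tx":0.3,"ty":-40.3,"tz":-1.3,"wx":0,"wy":0,"wz":-0.012,"gripper":0},{"tx":0.5,"ty":-58.6,"tz":-2,"wx":0,"wy":0,"wz":-0.018,"gripper":0},{"tx":0.6,"ty":-78.9,"tz":-2.6,"wx":0,"wy":0,"wz":-0.024,"gripper":0}]}}

```text
time: 26.1
position: [0.5282, -0.053, 0.0901]
tool_rot: [-3.141, 0.042, -0.0]
ft_force: [1.4, -0.8, -3.0]
grip_width: 0.225
grip_force: 59.9
```

>>> {"method": "jog_arm", "body": {"increments": [{"tx":0.7,"ty":-21.6,"tz":-0.7,"wx":0,"wy":0,"wz":-0.007,"gripper":0},{"tx":1.4,"ty":-44.1,"tz":-1.5,"wx":0,"wy":0,"wz":-0.013,"gripper":0},{"tx":2.1,"ty":-66.8,"tz":-2.2,"wx":0,"wy":0,"wz":-0.02,"gripper":0},{"tx":2.9,"ty":-89.3,"tz":-3,"wx":0,"wy":0,"wz":-0.027,"gripper":0},{"tx":3.6,"ty":-110.9,"tz":-3.7,"wx":0,"wy":0,"wz":-0.034,"gripper":0}]}}

```text
time: 26.52
position: [0.5345, 0.0591, 0.0938]
tool_rot: [-3.141, -0.014, -0.0]
ft_force: [1.3, 0.5, -2.8]
grip_width: 0.224
grip_force: 59.9
```

>>> {"method": "jog_arm", "body": {"increments": [{"tx":1.3,"ty":-20.2,"tz":-0.7,"wx":0,"wy":0,"wz":-0.006,"gripper":0},{"tx":2.5,"ty":-38.5,"tz":-1.3,"wx":0,"wy":0,"wz":-0.012,"gripper":0},{"tx":3.6,"ty":-54.5,"tz":-1.8,"wx":0,"wy":0,"wz":-0.017,"gripper":0},{"tx":4.5,"ty":-68,"tz":-2.3,"wx":0,"wy":0,"wz":-0.021,"gripper":0},{"tx":5.2,"ty":-78.7,"tz":-2.6,"wx":0,"wy":0,"wz":-0.024,"gripper":0}]}}

```text
time: 26.93
position: [0.5393, 0.1371, 0.0963]
tool_rot: [-3.141, -0.051, -0.0]
ft_force: [0.8, 0.3, -4.0]
grip_width: 0.225
grip_force: 59.9
```

>>> {"method": "jog_arm", "body": {"increments": [{"tx":0.7,"ty":-7.9,"tz":-0.3,"wx":0,"wy":0,"wz":-0.002,"gripper":0},{"tx":1.2,"ty":-13.2,"tz":-0.4,"wx":0,"wy":0,"wz":-0.004,"gripper":0},{"tx":1.5,"ty":-16.2,"tz":-0.5,"wx":0,"wy":0,"wz":-0.005,"gripper":0},{"tx":1.6,"ty":-17.3,"tz":-0.6,"wx":0,"wy":0,"wz":-0.005,"gripper":0},{"tx":1.6,"ty":-17.5,"tz":-0.6,"wx":0,"wy":0,"wz":-0.005,"gripper":0}]}}

```text
time: 27.35
position: [0.5407, 0.1519, 0.0969]
tool_rot: [3.141, 0.055, 0.0]
ft_force: [0.7, 0.1, -3.3]
grip_width: 0.221
grip_force: 59.9
```

```bash
python3 -c "
from plan import *
from h import *
d=cam('top'); H=hsv(d); g=lambda lo,hi: cv2.inRange(H,np.array(lo),np.array(hi))
h=here()
u,v=map(int,proj(d,(.651,.159,.08)))
print('cover',rect(d,g([100,60,40],[125,255,200]),[u-50,v-55,u+50,v+55],(h[2]-26.3+6.5)/1000))
"
```

```text
at [540.7 151.7  96.8] a -88.02 zax [-1.e-04 -4.e-04 -1.e+00] t 27.4 F [ 0.8 -0.4 -2.9] grip 0.22156322361023043 59.889162350445986
cover [662.5 157.  125.7 101.7   3.2]
```

>>> {"method": "jog_arm", "body": {"increments": [{"tx":0,"ty":-0.5,"tz":1,"wx":0,"wy":-0.02,"wz":0,"gripper":0},{"tx":0,"ty":-1,"tz":4,"wx":0,"wy":-0.06,"wz":0,"gripper":0},{"tx":0,"ty":-1.5,"tz":8,"wx":0,"wy":-0.11,"wz":0,"gripper":0},{"tx":0,"ty":-2,"tz":12,"wx":0,"wy":-0.15,"wz":0,"gripper":0},{"tx":0,"ty":-2,"tz":15,"wx":0,"wy":-0.17,"wz":0,"gripper":0}]}}

```text
time: 27.82
position: [0.5414, 0.154, 0.0813]
tool_rot: [3.126, 0.054, -0.269]
ft_force: [-0.1, 0.5, -3.3]
grip_width: 0.227
grip_force: 59.9
```

```bash
python3 -c "
from plan import *
from h import *
e=cam('side')
h=here()
u,v=map(int,proj(e,(.6,.159,.04))); print(u,v); cv2.imwrite('pics/m9.png',cv2.resize(e['color'][v-45:v+45,u-60:u+60],(800,600),interpolation=cv2.INTER_CUBIC))
"
```

```text
at [541.2 153.7  80.5] a -88.01 zax [-0.1716 -0.0074 -0.9851] t 27.8667 F [ 0.5  0.3 -4. ] grip 0.22495911235543609 59.88999059423804
348 161
```

View pics/m9.png

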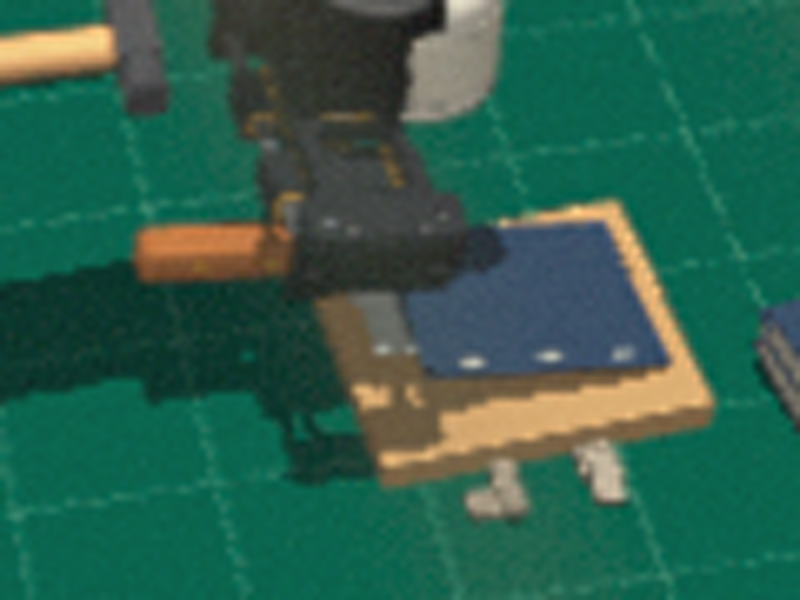

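Cover is on the blade, nose down ~10°, over the board, no slip visible (rear edge at (410,320), blade strip behind it). Lower until the front edge rests and begin withdrawing.

>>> {"method": "jog_arm", "body": {"increments": [{"tx":0.3,"ty":0,"tz":2,"wx":0,"wy":0,"wz":0,"gripper":0},{"tx":0.7,"ty":0,"tz":4,"wx":0,"wy":0,"wz":0,"gripper":0},{"tx":1.1,"ty":0,"tz":6.3,"wx":0,"wy":0,"wz":0,"gripper":0},{"tx":1.3,"ty":0,"tz":7.5,"wx":0,"wy":0,"wz":0,"gripper":0},{"tx":1.4,"ty":0,"tz":8.1,"wx":0,"wy":0,"wz":0,"gripper":0}]}}

```text
time: 28.28
position: [0.5402, 0.1547, 0.0738]
tool_rot: [3.127, 0.057, -0.266]
ft_force: [-0.2, -0.7, -2.7]
grip_width: 0.222
grip_force: 59.9
```

>>> {"method": "jog_arm", "body": {"increments": [{"tx":0,"ty":0,"tz":0,"wx":0,"wy":0,"wz":0,"gripper":0},{"tx":0,"ty":0,"tz":0,"wx":0,"wy":0,"wz":0,"gripper":0},{"tx":-1,"ty":0,"tz":0.2,"wx":0,"wy":0,"wz":0,"gripper":0},{"tx":-4,"ty":0,"tz":0.7,"wx":0,"wy":0,"wz":0,"gripper":0},{"tx":-9,"ty":0,"tz":1.5,"wx":0,"wy":0,"wz":0,"gripper":0}]}}

```text
time: 28.7
position: [0.5315, 0.1541, 0.0738]
tool_rot: [3.127, 0.056, -0.265]
ft_force: [0.4, -0.1, -2.0]
grip_width: 0.226
grip_force: 59.9
```

```bash
python3 -c "
from plan import *
from h import *
d=cam('top'); H=hsv(d); g=lambda lo,hi: cv2.inRange(H,np.array(lo),np.array(hi))
h=here()
u,v=map(int,proj(d,(.651,.159,.03))); m=g([100,60,40],[125,255,200])
c=rect(d,m,[u-50,v-55,u+50,v+55],.022); print('cover at z.022',c)
f=np.argwhere(m[v-55:v+55,u-50:u+50]>0)+[v-55,u-50]; r=np.percentile(f[:,0],1); print('front row',r,world(d,u,r-.5,.022))
"
```

```text
at [530.1 154.1  73.7] a -87.95 zax [-0.1703 -0.006  -0.9854] t 28.75 F [-1.3 -0.5 -3. ] grip 0.2213596557591777 59.888986609876156
cover at z.022 [7.938e+02 8.640e+01 2.210e+01 1.071e+02 1.000e-01]
front row 81.0 [0.8061232 0.1641608 0.022    ]
```

```bash
cat > cov.py <<'E'
from plan import *
from h import *
d=cam('top'); H=hsv(d); m=cv2.inRange(H,np.array([100,60,40]),np.array([125,255,200]))
h=here()
u0,v0=map(int,proj(d,(.745,.235,.02))); u1,v1=map(int,proj(d,(.56,.08,.02)))
k=np.zeros_like(m); k[v0:v1,u0:u1]=m[v0:v1,u0:u1]
f=np.argwhere(k>0); print([u0,v0,u1,v1],len(f))
print('cover(z.022)',rect(d,k,[u0,v0,u1,v1],.022))
cs=max(cv2.findContours(k,cv2.RETR_EXTERNAL,cv2.CHAIN_APPROX_NONE)[0],key=cv2.contourArea)[:,0]
print('front edge x', [(c,(world(d,c,cs[cs[:,0]==c][:,1].min(),.022)*1000).round()[:2]) for c in np.linspace(cs[:,0].min()+4,cs[:,0].max()-4,3).astype(int)])
E
python3 cov.py
```

```text
at [530.4 154.2  73.7] a -87.94 zax [-0.1701 -0.0058 -0.9854] t 28.8 F [ 0.4 -0.4 -2.2] grip 0.2250197318134796 59.889272041618824
[241, 102, 298, 171] 167
cover(z.022) [685.9 139.4  67.6  55.9   0.8]
front edge x [(np.int64(270), array([717., 157.])), (np.int64(276), array([717., 141.])), (np.int64(283), array([720., 123.]))]
```

>>> {"method": "jog_arm", "body": {"increments": [{"tx":0.1,"ty":0,"tz":0.5,"wx":0,"wy":0,"wz":0,"gripper":0},{"tx":0.2,"ty":0,"tz":1,"wx":0,"wy":0,"wz":0,"gripper":0},{"tx":0.3,"ty":0,"tz":1.6,"wx":0,"wy":0,"wz":0,"gripper":0},{"tx":0.3,"ty":0,"tz":1.6,"wx":0,"wy":0,"wz":0,"gripper":0},{"tx":0.3,"ty":0,"tz":1.6,"wx":0,"wy":0,"wz":0,"gripper":0}]}}

```text
time: 29.22
position: [0.5315, 0.1542, 0.072]
tool_rot: [3.127, 0.056, -0.266]
ft_force: [-0.8, 0.3, -2.5]
grip_width: 0.227
grip_force: 59.9
```

```bash
python3 cov.py
```

```text
at [531.5 154.2  72. ] a -87.95 zax [-0.1691 -0.0061 -0.9856] t 29.2667 F [ 0.2  0.1 -1.8] grip 0.22539805689896386 59.88932568579912
[241, 102, 298, 171] 179
cover(z.022) [688.8 131.4  62.5  39.9   0.8]
front edge x [(np.int64(276), array([720., 141.])), (np.int64(279), array([720., 133.])), (np.int64(283), array([720., 123.]))]
```

Front edge stays at x≈718–720 (wanted 716) although the blade moved back 9 mm: the board holds the cover. Continue withdrawing.

>>> {"method": "jog_arm", "body": {"increments": [{"tx":-4,"ty":0,"tz":0.7,"wx":0,"wy":0,"wz":0,"gripper":0},{"tx":-11,"ty":0,"tz":1.9,"wx":0,"wy":0,"wz":0,"gripper":0},{"tx":-20,"ty":0,"tz":3.4,"wx":0,"wy":0,"wz":0,"gripper":0},{"tx":-28,"ty":0,"tz":4.8,"wx":0,"wy":0,"wz":0,"gripper":0},{"tx":-34,"ty":0,"tz":5.8,"wx":0,"wy":0,"wz":0,"gripper":0}]}}

```text
time: 29.68
position: [0.4954, 0.1529, 0.0721]
tool_rot: [3.127, 0.056, -0.268]
ft_force: [0.9, 0.1, -2.3]
grip_width: 0.227
grip_force: 59.9
```

```bash
python3 cov.py; python3 -c "
from h import *
e=cam('side')
u,v=map(int,proj(e,(.6,.159,.04))); print(u,v); cv2.imwrite('pics/m10.png',cv2.resize(e['color'][v-45:v+45,u-60:u+60],(800,600),interpolation=cv2.INTER_CUBIC))
m=cv2.inRange(hsv(e),np.array([100,60,40]),np.array([125,255,200])); k=np.zeros_like(m); k[v-40:v+45,u-15:u+45]=m[v-40:v+45,u-15:u+45]
c=max(cv2.findContours(k,cv2.RETR_EXTERNAL,cv2.CHAIN_APPROX_NONE)[0],key=cv2.contourArea)[:,0]
for i in (c.sum(1).argmax(),(c[:,0]-c[:,1]).argmax()): print(c[i],world(e,*c[i],.022).round(3))
"
```

```text
at [494.5 153.   72.1] a -87.92 zax [-0.1711 -0.0057 -0.9852] t 29.7333 F [-2.5 -0.1 -2.5] grip 0.2254002162099263 59.88917576149106
[241, 102, 298, 171] 252
cover(z.022) [684.  145.1  69.7  71.6   5.5]
front edge x [(np.int64(264), array([714., 173.])), (np.int64(274), array([717., 146.])), (np.int64(284), array([720., 120.]))]
348 161
[386 171] [0.716 0.111 0.022]
[377 152] [0.711 0.204 0.022]
```

>>> {"method": "jog_arm", "body": {"increments": [{"tx":-4,"ty":0,"tz":0.7,"wx":0,"wy":0,"wz":0,"gripper":0},{"tx":-11,"ty":0,"tz":1.9,"wx":0,"wy":0,"wz":0,"gripper":0},{"tx":-18,"ty":0,"tz":3.1,"wx":0,"wy":0,"wz":0,"gripper":0},{"tx":-25,"ty":0,"tz":4.3,"wx":0,"wy":0,"wz":0,"gripper":0},{"tx":-32,"ty":0,"tz":5.5,"wx":0,"wy":0,"wz":0,"gripper":0}]}}

```text
time: 30.2
position: [0.4637, 0.1516, 0.072]
tool_rot: [3.127, 0.056, -0.267]
ft_force: [0.4, 0.0, -2.8]
grip_width: 0.225
grip_force: 59.9
```

>>> {"method": "jog_arm", "body": {"increments": [{"tx":-6,"ty":0,"tz":1,"wx":0,"wy":0,"wz":0,"gripper":0},{"tx":-12,"ty":0,"tz":2.1,"wx":0,"wy":0,"wz":0,"gripper":0},{"tx":-18,"ty":0,"tz":3.1,"wx":0,"wy":0,"wz":0,"gripper":0},{"tx":-25,"ty":0,"tz":4.3,"wx":0,"wy":0,"wz":0,"gripper":0},{"tx":-33,"ty":0,"tz":5.7,"wx":0,"wy":0,"wz":0,"gripper":0}]}}

```text
time: 30.62
position: [0.4306, 0.1505, 0.0721]
tool_rot: [3.127, 0.056, -0.266]
ft_force: [0.1, 0.1, -2.4]
grip_width: 0.225
grip_force: 59.9
```

```bash
python3 cov.py
```

```text
at [428.6 150.5  71.9] a -87.93 zax [-0.1713 -0.006  -0.9852] t 30.6667 F [-2.6 -0.9 -1.5] grip 0.22235354092830611 59.88864574581385
[241, 102, 298, 171] 659
cover(z.022) [652.6 184.3  62.3 131.   83.9]
front edge x [(np.int64(254), array([706., 200.])), (np.int64(262), array([709., 178.])), (np.int64(270), array([712., 157.]))]
```

>>> {"method": "jog_arm", "body": {"increments": [{"tx":-4,"ty":0,"tz":0.7,"wx":0,"wy":0,"wz":0,"gripper":0},{"tx":-8,"ty":0,"tz":1.4,"wx":0,"wy":0,"wz":0,"gripper":0},{"tx":-12,"ty":0,"tz":2,"wx":0,"wy":0,"wz":0,"gripper":0},{"tx":-13,"ty":0,"tz":2.2,"wx":0,"wy":0,"wz":0,"gripper":0},{"tx":-13,"ty":0,"tz":2.2,"wx":0,"wy":0,"wz":0,"gripper":0}]}}

```text
time: 31.08
position: [0.4177, 0.1502, 0.0721]
tool_rot: [3.127, 0.056, -0.266]
ft_force: [0.0, 0.0, -2.0]
grip_width: 0.226
grip_force: 59.9
```

```bash
python3 cov.py; python3 -c "
from h import *
e=cam('side')
u,v=map(int,proj(e,(.6,.159,.04))); cv2.imwrite('pics/m11.png',cv2.resize(e['color'][v-45:v+45,u-60:u+60],(800,600),interpolation=cv2.INTER_CUBIC))"
```

```text
at [418.  150.1  72.1] a -87.95 zax [-0.1687 -0.0058 -0.9857] t 31.1333 F [ 0.8 -0.8 -2.4] grip 0.2251214919550119 59.88924024626613
[241, 102, 298, 171] 679
cover(z.022) [650.9 150.3 126.5 102.3  11.1]
front edge x [(np.int64(254), array([703., 200.])), (np.int64(270), array([712., 157.])), (np.int64(286), array([720., 115.]))]
```

>>> {"method": "jog_arm", "body": {"increments": [{"tx":-1,"ty":0,"tz":-5,"wx":0,"wy":0.01,"wz":0,"gripper":0},{"tx":-2,"ty":0,"tz":-12,"wx":0,"wy":0.04,"wz":0,"gripper":0},{"tx":-3,"ty":0,"tz":-20,"wx":0,"wy":0.09,"wz":0,"gripper":0},{"tx":-4,"ty":0,"tz":-26,"wx":0,"wy":0.14,"wz":0,"gripper":0},{"tx":-5,"ty":0,"tz":-30,"wx":0,"wy":0.17,"wz":0,"gripper":0}]}}

```text
time: 31.6
position: [0.4181, 0.1502, 0.1035]
tool_rot: [-3.14, -0.056, -0.005]
ft_force: [-0.5, 0.1, -2.3]
grip_width: 0.228
grip_force: 59.9
```

```bash
python3 -c "
from plan import *
h=here(); plan([h,(430,0,95,-90)],step=160)"
```

```text
at [418.1 150.2 103.5] a -87.96 zax [ 0.0032  0.001  -1.    ] t 31.6 F [-0.5  0.1 -2.3] grip 0.2281587672665616 59.88809695467353
tx 6.5 ty 150.5 tz 8.5 wz 0.036
-> [430.   0.  95. -90.]
```

>>> {"method": "jog_arm", "body": {"increments": [{"tx":1,"ty":20,"tz":1,"wx":0,"wy":0,"wz":0.007,"gripper":0},{"tx":2,"ty":55,"tz":3,"wx":0,"wy":0,"wz":0.014,"gripper":0},{"tx":4,"ty":95,"tz":5,"wx":0,"wy":0,"wz":0.021,"gripper":0},{"tx":5,"ty":130,"tz":7,"wx":0,"wy":0,"wz":0.03,"gripper":0},{"tx":6.5,"ty":150,"tz":8.5,"wx":0,"wy":0,"wz":0.036,"gripper":0}]}}

```text
time: 32.02
position: [0.4297, -0.0038, 0.0944]
tool_rot: [3.141, -0.008, 0.001]
ft_force: [-0.6, -0.4, -2.5]
grip_width: 0.223
grip_force: 59.9
```

```bash
cat > meas.py <<'E'
from plan import *
from h import *
d=cam('top'); H=hsv(d); h=here()
g=lambda lo,hi: cv2.inRange(H,np.array(lo),np.array(hi))
u0,v0=map(int,proj(d,(.748,.245,.02))); u1,v1=map(int,proj(d,(.555,.07,.02))); R=[u0,v0,u1,v1]
print('cover',rect(d,g([100,60,40],[125,255,200]),R,.022))
b=g([5,60,100],[25,200,255])|g([100,60,40],[125,255,200])
print('board',rect(d,b,R,.018))
E
python3 meas.py
```

```text
at [430.   -6.7  94.3] a -90.5 zax [ 8.e-04 -2.e-03 -1.e+00] t 32.0667 F [-0.2 -3.1 -1.9] grip 0.2247843118781263 59.89621980115771
cover [645.5 184.  130.9  48.3   2.2]
board [651.1 159.1 171.8 151.1   3.3]
```

```bash
sed -i "s/print('cover'.*/for lo in ([95,40,15],[90,30,15]): print('cover',rect(d,g(lo,[135,255,220]),R,.022))/" meas.py; python3 meas.py; python3 -c "
from h import *
d=cam('top');H=hsv(d)
for y in (.2,.18,.16,.14,.12): u,v=map(int,proj(d,(.64,y,.022))); print(u,v,H[v,u])"
```

```text
at [430.   -3.7  94.3] a -90.44 zax [ 6.e-04 -5.e-04 -1.e+00] t 32.1167 F [ 0.5  0.8 -2.5] grip 0.22490646999316508 59.88838188350201
cover [650.8 150.1 127.2 102.3  11.3]
cover [650.9 150.2 127.7 102.5  11.2]
board [650.9 159.2 171.8 151.3   3.1]
253 141 [ 12  11 115]
260 141 [101  63 122]
268 141 [ 99  49 124]
275 141 [ 98  47 126]
283 141 [ 98  48 127]
```

Cover lies at (651,150), yaw 11.2° versus board (651,159), 3.2°: 9 mm and 0.14 rad off, within tolerance, confirmed three times. Set the spatula down here.

>>> {"method": "jog_arm", "body": {"increments": [{"tx":0,"ty":0,"tz":12,"wx":0,"wy":0,"wz":0,"gripper":0},{"tx":0,"ty":0,"tz":30,"wx":0,"wy":0,"wz":0,"gripper":0},{"tx":0,"ty":0,"tz":48,"wx":0,"wy":0,"wz":0,"gripper":0},{"tx":0,"ty":0,"tz":60,"wx":0,"wy":0,"wz":0,"gripper":0},{"tx":0,"ty":0,"tz":65,"wx":0,"wy":0,"wz":0,"gripper":0}]}}

```text
time: 32.58
position: [0.4285, 0.0016, 0.0275]
tool_rot: [3.141, 0.003, -0.005]
ft_force: [-0.5, -0.3, -2.2]
grip_width: 0.223
grip_force: 59.9
```

>>> {"method": "jog_arm", "body": {"increments": [{"tx":0,"ty":0,"tz":1.5,"wx":0,"wy":0,"wz":0,"gripper":0},{"tx":0,"ty":0,"tz":3,"wx":0,"wy":0,"wz":0,"gripper":0},{"tx":0,"ty":0,"tz":3,"wx":0,"wy":0,"wz":0,"gripper":0},{"tx":0,"ty":0,"tz":3,"wx":0,"wy":0,"wz":0,"gripper":0.3},{"tx":0,"ty":0,"tz":3,"wx":0,"wy":0,"wz":0,"gripper":0.5}]}}

```text
time: 33.0
position: [0.4311, 0.0007, 0.0269]
tool_rot: [-3.141, 0.0, -0.004]
ft_force: [0.1, -0.3, -0.5]
grip_width: 0.302
grip_force: 0.0
```

>>> {"method": "jog_arm", "body": {"increments": [{"tx":0,"ty":0,"tz":0,"wx":0,"wy":0,"wz":0,"gripper":0.6},{"tx":0,"ty":0,"tz":0,"wx":0,"wy":0,"wz":0,"gripper":0.6},{"tx":0,"ty":0,"tz":0,"wx":0,"wy":0,"wz":0,"gripper":0.6},{"tx":0,"ty":0,"tz":0,"wx":0,"wy":0,"wz":0,"gripper":0.6},{"tx":0,"ty":0,"tz":0,"wx":0,"wy":0,"wz":0,"gripper":0.6}]}}

```text
time: 33.42
position: [0.43, 0.0004, 0.026]
tool_rot: [-3.142, 0.001, -0.0]
ft_force: [-0.0, -0.6, -0.1]
grip_width: 0.584
grip_force: 0.0
```

>>> {"method": "jog_arm", "body": {"increments": [{"tx":0,"ty":0,"tz":-20,"wx":0,"wy":0,"wz":0,"gripper":0.6},{"tx":0,"ty":0,"tz":-50,"wx":0,"wy":0,"wz":0,"gripper":0.6},{"tx":0,"ty":0,"tz":-80,"wx":0,"wy":0,"wz":0,"gripper":0.6},{"tx":0,"ty":0,"tz":-110,"wx":0,"wy":0,"wz":0,"gripper":0.6},{"tx":0,"ty":0,"tz":-125,"wx":0,"wy":0,"wz":0,"gripper":0.6}]}}

```text
time: 33.83
position: [0.4316, 0.0005, 0.1545]
tool_rot: [-3.14, 0.001, -0.007]
ft_force: [0.7, 0.3, -1.0]
grip_width: 0.598
grip_force: 0.0
```

```bash
cat >> meas.py <<'E'
u,v=map(int,proj(d,(.528,-.004,.003))); print('blade',rect(d,g([0,0,150],[180,45,255]),[u-25,v-38,u+25,v+38],.0025))
u,v=map(int,proj(d,(.518,-.322,.046))); print('scraper',rect(d,g([0,60,30],[25,255,200]),[u-14,v-30,u+14,v+30],.046))
for n in ('rail_weight','glue_tub','hammer'): print(n,[(np.round(r['bbox']).tolist(),round(r['conf'],2)) for r in vision.spot_in('top',n)[:2]])
E
python3 meas.py
```

```text
at [432.9   0.7 156.1] a -90.03 zax [ 0.0078  0.0027 -1.    ] t 33.8833 F [1.8 0.5 0.7] grip 0.6013184074491166 0.0
cover [650.8 150.1 127.2 102.3  11.3]
cover [650.9 150.2 127.7 102.5  11.2]
board [650.9 159.2 171.8 151.3   3.1]
blade [5.518e+02 3.300e+00 7.520e+01 6.150e+01 3.000e-01]
scraper [ 516.6 -319.9   18.2  110.9   89. ]
rail_weight [([465.0, 108.0, 516.0, 146.0], 0.88), ([251.0, 112.0, 295.0, 166.0], 0.26)]
glue_tub [([160.0, 112.0, 207.0, 153.0], 0.61)]
hammer [([154.0, 187.0, 190.0, 287.0], 0.69)]
```

```bash
python3 -c "
from bench import ctrl
print(ctrl.close_job())"
```

```text
the job is handed in; nothing more can be done
None
```

I handed the job in at about 34 s of the 67 s, verdict not reported: the offcuts are off the board, and the cover lies on it about 9 mm off centre and 0.14 rad off square (limits 20 mm and 0.17 rad). Both tools are on the mat, clear of rack and board, and no shift of the bystanders showed in the last picture; it took two sweeps, and I viewed 11 pictures where 10 were allowed.

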